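# Change the tool in the inclined bench holder and set its quick-release

## Task

Change the tool in the sloping bench holder: lift out the wooden ring stick and lay it flat on the worktop, then lay the grey handpiece in the trough, collared tail end on the lip and thin nose up the slope. With the lever open, turn the four-spoke nut opposite until the lever meets firm resistance early in its swing, then close the lever fully home so the handpiece is held tight; leave the other things where they are.

Things in the scene. Friction and masses are not known exactly. Their poses are not given: they have to be found in the camera images.
- trough: Sloping trough of the dark iron bench holder (fixed; base 136 x 100 mm). Origin on its floor midway along the jaws, about 115 mm above the worktop. x runs up the slope (28 deg, rising away from the robot), y is level, from fixed cheek to moving jaw, z leaves the floor squarely. Jaws: x -19 to 19 mm, 22 mm high. Rubber face of the fixed cheek at y = -13.5 mm. Tools lie along x; clear air under them past x = 31 mm.
- lip (a point): Middle of the lip's face at the trough's lower end (trough x = -54 mm, on the floor). The lip stands 14 mm high and stops tools sliding down the slope.
- pad: Sprung rubber pad (36 x 18 mm) of the moving jaw, on the +y side of the trough. Origin at the middle of its face, 11 mm above the trough floor; its axes are the trough's. The face lies at trough y = +14 mm - 1.75 mm per rad of nut - up to 6.5 mm drawn in by the lever, until it meets a tool; then it gives about 1 mm per 13 N.
- nut (a joint): Turn of the four-spoke nut (rad), starts at 0.3 to 1.3, grows as it tightens: its top moves towards the robot. 1.75 mm of jaw travel per rad; stiff (0.25 Nm) and stays where left. With the handpiece in the trough and the lever open the pad touches it at about 5.4. 3.8 to 5.4 gives a proper grip; less is slack, and past about 6.5 the lever takes over 20 N to close.
- nut_centre (a point): Centre of the nut's spokes, on the level rod axis (parallel to trough y), 97 mm above the worktop. Four spokes at 90 deg, 8 mm thick, with 14 mm black balls centred 36 mm from the axis, along the point's +-x and +-z; the point turns with the nut (at 0 it is parallel to the trough). The jaw is 24 mm away on the -y side. Shut fingers can draw a spoke over the top towards the robot.
- lever (a joint): Swing of the cam lever (rad): 0 open, 1.75 closed at its stop; starts at 0 to 0.25. The cam draws the jaw in 6.5 mm, most of it early in the swing, and goes just over centre at the end, where it holds; let go earlier under load it may spring back. Nut right: resistance (rising to 4 to 12 N at the grip) begins in the first 35 deg. Nut slack: it closes freely and the tool stays loose.
- lever_pivot (a point): The lever's hinge at the -y end of the rod, 44 mm from the trough's middle (51 mm when closed), 97 mm above the worktop. Its axis is trough z: the lever swings parallel to the sloping floor. At joint value q it points along -cos(q - 0.175) of trough y + sin(q - 0.175) of trough x: open, straight out to the side; closed, up the slope along the holder.
- lever_grip (a point): Point on the lever's middle line, 65 mm from its hinge. The aluminium lever reaches 91 mm from the hinge, is about 9 mm thick and 18 to 21 mm broad.
- ring_stick: Tapered wooden ring stick, 216 mm long, butt 26 mm thick. Starts loose in the trough, butt at the lip, tip up the slope. Origin: underside of its middle; y points to the butt, z out of the trough. Grip it between y = -15 and +15 mm (17 mm wide and high). Centre of mass at y = +34 mm. The worktop just right of the low wooden rest, round x 0.50, y -0.11, is bare.
- handpiece: Grey metal handpiece, 166 mm long, on the worktop right of the wooden rest, nose roughly away from the robot. Origin: underside of its middle; y points to the tail: a collar, then a stepped 10 mm stub ending at y = 83 mm. Grip the fat smooth  y = -38 to -2 mm, 20 wide, 22 high. From y = -2 to 56 mm it is 18 mm wide for the jaws. Tail on the lip, its origin lies at trough x = 29 to 32 mm.
- handpiece_nose (a point): The handpiece's nose end, a thin pin next to the fat body, on its axis, 83 mm from its middle.
- tin: Round yellow tin, 73 mm across, 25 mm high, on the worktop behind the holder, to be left where it is. Origin under its centre.
- steel_block: Dark steel block, 62 x 62 x 22 mm, on the worktop beyond the bare strip, to be left where it is. Origin under its centre.
- broom: Bench brush with a wooden back, 160 mm long, at the right edge, to be left where it is. Origin under its middle.

How it is judged:
By the outcome, as a careful person would: the job done as asked, in the order asked, and still so for the second after the job is handed in, with the robot touching nothing.
It also fails if it takes over 72 s, if anything falls off the work surface, if the arm or the gripper's body presses on something with over 40 N, if the wrist force passes 120 N, or if a joint passes its speed limit or range.

## Robot

A 6-joint arm with a two-finger parallel gripper is mounted at the origin on a cart in front of the work surface, level with it; the furniture and walls round the work are solid. World frame = base frame: x ahead of the robot, y to its left, z up, the work surface at z = 0. Lengths are in mm, angles in rad, forces in N, time in s.
With the tool pointing down it reaches from about 275 to 1000 mm from the base axis. Payload 8.4 kg.
Tool frame: the origin (TCP) lies midway between the tips of the shut fingers; the grasp point (between the pads) lies 19 mm behind it; z points along the fingers, y is the line along which they close (so a half turn about z gives the same grasp; the last joint's range is limited). The gripper opens to 85 mm and grips with 20 to 120 N. Pads are 22 mm wide; open, the fingers measure 114 mm over their backs; the gripper's body (76 mm by 85 mm) begins 54 mm behind the grasp point. The pads swing forward as they close: fully open they stand 13 mm farther back than shut.
Start: joints at [-1.13, 0.353, 1.633, -0, 1.155, -0.002], TCP at [267.793, -564.725, 231.281] pointing down, gripper open.
Joint ranges: [-2.63, 2.63], [-0.92, 2.1], [0.06, 2.66], [-1.3, 4.44], [0, 2.69], [-3.02, 3.02]. Speed limits (rad/s): [2.22, 2.22, 2.79, 3.14, 3.14, 3.14].

## Interface

Orientations are given as [roll, pitch, yaw] about the fixed x, y, z axes, in that order (R = Rz(yaw) Ry(pitch) Rx(roll)).
In Python, from rig import r gives the robot as it stands.
- The arm moves only by the tool servo_tool, never from a script. Its argument "deltas" is a list of rows, each an object of numbers: "x", "y", "z": the shift along the world's x, y, z in mm; "rx", "ry", "rz": the turn, a rotation vector about the world's x, y, z in rad; "gripper": the gripper's target within -1 to 1 (fully open at 1, half-way at 0, shut at -1). A call has 1 to 10 rows; each row is the pose to reach, as a shift and turn from the pose commanded when the call began; what a row does not reach only later rows make up. A row lasts 1/10 s, in which the tool goes at most 50 mm and 8.59 degrees, less where a joint would pass 70% of its speed; a pose out of reach is approached as far as the arm can. A call with a gripper value outside its range is refused whole. The fingers move at their own pace and stop on an object; "newtons" is the grip in N (left out, the last holds). Time passes only in rows, so rows that repeat a pose let the fingers close. It gives the time, the measured TCP pose, the force, the opening and the grip force at its end, in the units of the state.
- r.sense(): the state, without advancing time (a new reading comes with each control period).
- r.grab_frame(name): name is "scene" or "side" or "wrist"; returns the picture (400x640x3 uint8, blue, green, red); there is no depth.
- r.camera_params(name): a dict with "mtx" (3x3 intrinsics, pixels), "D" ([k1, k2, p1, p2, k3] as OpenCV has them; the pictures are not rectified), "eye" and "orientation" of the camera in the world. Camera axes: x right, y down, z forward; pixel columns grow to the right and rows downward; lengths in mm; the calibration is good to about 2 mm. A picture is of the moment at which its call begins: read the wrist's pose just before it. camera_params takes no time and is no camera call; for the wrist camera it gives the pose at the moment of the call.
- r.sign_off(): hands the job in; it is judged then, once.
Trained networks look in the newest picture that a camera, given by its name, has taken for a name from the list of things; names that differ only in an ending like _2 or _b are one class to them, and where a whole thing is asked for, a point or a joint stands for the part that bears it (a point fixed in the world has none). Each returns a list of dicts, best first, with "conf" (0 to 1); they miss things now and then, are a little off and sometimes report something else, mostly with a low value. They report only what shows in the picture. A call takes as long as a camera call.
- r.recognise(name, camera): "box" ([left, top, width, height] in pixels, round what is visible of it).
The state is a dict: "clock": time; "qpos": joint angles; "qvel": joint speeds; "joint_efforts": joint torques, N m; "eef_pos": TCP position; "tcp_rot": TCP orientation; "contact_force": force on the tool from outside, world axes, zero at the start; "wrist_torque": the same for the moment, N m; "opening": opening from 0.0 (shut) to 1.0 (fully open); "grasp_force": force on a finger pad.
Only numpy, scipy, OpenCV 4.12 (cv2) and the standard library are available. Lean on these libraries where they do the work, as an engineer would, in place of code of your own. Each camera call takes 0.05 s, during which the arm holds its last target. There are 200 camera calls.

## Working session

There is one attempt and no reset: what is moved stays moved. The work goes in short steps, Python scripts to look and compute and a tool call to move; the robot and the scene stay as the last step left them, time stands still between calls to the robot, and variables do not carry over. Pictures are saved under pics/ and viewed, at most 10 in all, crops included, and the job is handed in when it is done.

Besides the shell and the picture viewer there is one more tool, called by a JSON object that holds its "fn" and its "kwargs". servo_tool: Moves the arm, as the interface text tells. Its arguments: {"type":"object","properties":{"deltas":{"type":"array","items":{"type":"object","properties":{"x":{"type":"number"},"y":{"type":"number"},"z":{"type":"number"},"rx":{"type":"number"},"ry":{"type":"number"},"rz":{"type":"number"},"gripper":{"type":"number"}}}},"newtons":{"type":"number"}},"required":["deltas"]}

```bash
ls; mkdir -p pics; python3 - <<'E'
from rig import r
import cv2,numpy as np
print(r.sense())
a=r.grab_frame("scene");b=r.grab_frame("side")
cv2.imwrite("pics/scene.png",a);cv2.imwrite("pics/side.png",b)
for c in("scene","side"):
    print(c,r.camera_params(c))
    for n in["trough","nut","lever","ring_stick","handpiece","handpiece_nose","tin","steel_block","broom","pad","nut_centre"]:
        try: print(n,[(d["box"],round(d["conf"],2)) for d in r.recognise(n,c)[:2]])
        except Exception as e: print(n,e)
E
```

```text
pics
{'clock': 0.0, 'qpos': array([-1.13039023e+00,  3.53626881e-01,  1.63416487e+00, -4.23968365e-05,
        1.15520411e+00, -2.39294027e-03]), 'qvel': array([ 3.72832724e-04, -3.85304621e-05, -8.92225278e-04,  1.19150297e-03,
       -6.51684784e-05, -1.84419475e-03]), 'joint_efforts': array([ 9.05898250e-04, -6.05249476e+01, -3.42070735e+01,  1.44916844e-04,
        9.44616215e-03,  2.03502998e-05]), 'eef_pos': array([ 267.5750128 , -564.2788276 ,  230.56181905]), 'tcp_rot': array([-3.14018936e+00,  3.54059476e-05,  4.42816206e-01]), 'contact_force': array([-0.50714839,  0.21065771,  1.32974636]), 'wrist_torque': array([ 0.03323702, -0.01481499,  0.05256851]), 'grasp_force': 0.0, 'opening': 0.9998297045964465}
scene {'mtx': array([[433.47369671,   0.        , 318.62645653],
       [  0.        , 433.47369671, 199.99977034],
       [  0.        ,   0.        ,   1.        ]]), 'D': array([0.01241493, 0.        , 0.        , 0.        , 0.        ]), 'eye': array([-429.7143777 ,  404.52450864, 1008.07509585]), 'orientation': array([-2.24381751, -0.0126405 , -1.9560136 ])}
trough [([
[... 632 characters left out ...]
, 'eye': array([435.25331585, 913.27395818, 928.23787458]), 'orientation': array([-2.29073227e+00, -2.17582680e-03, -2.99671637e+00])}
trough [([302.6, 213.0, 39.5, 59.9], 0.89)]
nut [([302.7, 255.4, 27.7, 17.6], 0.6)]
lever [([314.8, 215.3, 7.2, 19.0], 0.46), ([305.7, 216.5, 39.7, 59.9], 0.2)]
ring_stick [([272.0, 219.3, 71.3, 31.3], 0.89)]
handpiece [([338.6, 180.4, 39.4, 13.8], 0.66), ([317.5, 216.4, 6.6, 14.4], 0.55)]
handpiece_nose [([338.2, 181.7, 37.4, 12.0], 0.61)]
tin [([250.0, 288.1, 23.6, 23.9], 0.95)]
steel_block [([291.8, 198.2, 19.1, 16.0], 0.48)]
broom [([305.8, 155.7, 34.4, 15.3], 0.72), ([338.7, 183.5, 37.9, 8.7], 0.16)]
pad []
nut_centre [([305.6, 255.2, 21.2, 18.7], 0.59)]
```

View pics/scene.png

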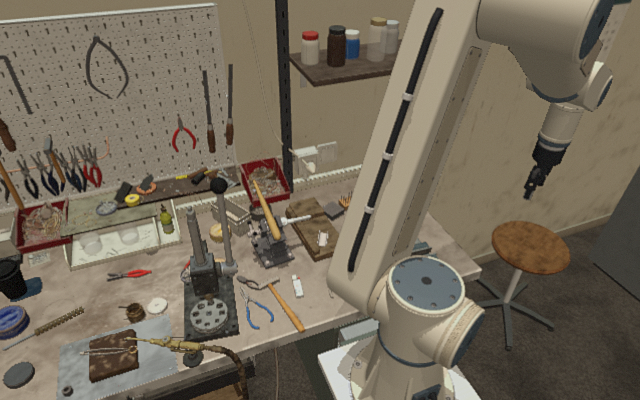

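View pics/side.png

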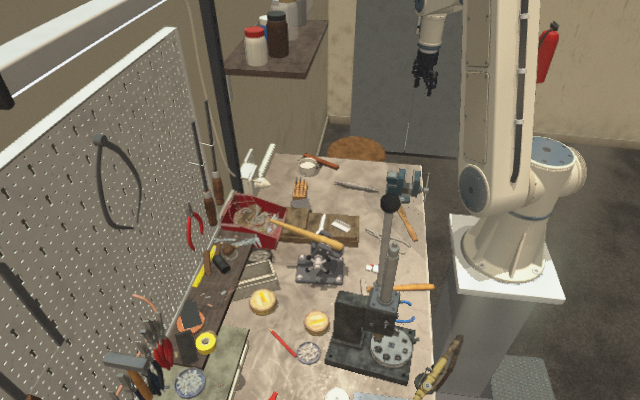

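The scene view shows the holder near (270,240), with the stick in it and the lever at about (296,219). The side view shows the holder near (320,265), the handpiece near (357,187), and yellow tins at (262,301) and (316,321).

```bash
cat > h.py <<'E'
from rig import r
import cv2,numpy as np
from scipy.spatial.transform import Rotation as Ro
def cam(c):
    p=r.camera_params(c); return p["mtx"],p["D"],np.array(p["eye"]),Ro.from_euler('xyz',p["orientation"]).as_matrix()
def ray(P,uv):
    K,D,e,R=P; q=cv2.undistortPoints(np.array([[uv]],float),K,D)[0,0]
    d=R@np.array([q[0],q[1],1]); return e,d/np.linalg.norm(d)
def plane(P,uv,z):
    e,d=ray(P,uv); return e+d*(z-e[2])/d[2]
def tri(obs):
    A=np.zeros((3,3));b=np.zeros(3)
    for P,uv in obs:
        e,d=ray(P,uv);M=np.eye(3)-np.outer(d,d);A+=M;b+=M@e
    X=np.linalg.solve(A,b); return X,[np.linalg.norm((np.eye(3)-np.outer(d,d))@(X-e)) for e,d in[ray(*o) for o in obs]]
def proj(P,X):
    K,D,e,R=P; return cv2.projectPoints((np.atleast_2d(X)-e)@R,np.zeros(3),np.zeros(3),K,D)[0][:,0]
E
python3 - <<'E'
from h import *
s=cam("scene");d=cam("side")
print("nut",tri([(s,(254,233)),(d,(316,264.5))]), plane(s,(254,233),97),plane(d,(316,264.5),97))
print("hp",[plane(d,p,11).round() for p in[(338,183),(378,190)]])
print("stick",tri([(s,(257,181)),(d,(273,221))]))
print("tins",[plane(d,p,12).round() for p in[(262,301),(316,321)]])
print("block",plane(d,(301,206),11),plane(s,(332,214),11))
E
```

```text
nut (array([552.17354784, 209.38717419,  91.12345511]), [np.float64(0.3099697167511481), np.float64(0.3099697167510782)]) [546.21889614 210.39564124  97.        ] [551.19059306 214.68872174  97.        ]
hp [array([ 544., -253.,   11.]), array([ 397., -234.,   11.])]
stick (array([675.60950881, 158.19514544, 189.80597478]), [np.float64(2.483260759179174), np.float64(2.483260759179123)])
tins [array([688., 292.,  12.]), array([533., 332.,  12.])]
block [ 654.41421707 -107.56978424   11.        ] [633.73187911 -91.49305778  11.        ]
```

```bash
python3 - <<'E'
from h import *
s=r.sense();K,D,e,R=cam("wrist");T=Ro.from_euler('xyz',s["tcp_rot"]).as_matrix()
print(K,D,T.T@(e-s["eef_pos"]),(T.T@R).round(3))
E
```

```text
[[308.64830311   0.         322.89802168]
 [  0.         308.64830311 201.80770153]
 [  0.           0.           1.        ]] [-0.02401013  0.          0.          0.          0.        ] [  68.18889086   -0.51689203 -141.84465927] [[ 0.    -0.963 -0.268]
 [ 1.     0.    -0.   ]
 [ 0.    -0.268  0.963]]
```

{"fn": "servo_tool", "kwargs": {"deltas": [{"x":20,"y":45,"z":20,"rz":-0.1},{"x":50,"y":90,"z":40,"rz":-0.2},{"x":80,"y":135,"z":60,"rz":-0.3},{"x":100,"y":180,"z":80,"rz":-0.44},{"x":120,"y":225,"z":100,"rz":-0.44},{"x":140,"y":270,"z":100,"rz":-0.44},{"x":140,"y":310,"z":100,"rz":-0.44},{"x":140,"y":320,"z":100,"rz":-0.44},{"x":140,"y":320,"z":100,"rz":-0.44}]}}

```text
invalid input
```

{"fn": "servo_tool", "kwargs": {"deltas": [{"x":20,"y":45,"z":20,"rz":-0.1},{"x":50,"y":90,"z":40,"rz":-0.2},{"x":80,"y":135,"z":60,"rz":-0.3},{"x":100,"y":180,"z":80,"rz":-0.44},{"x":120,"y":225,"z":100,"rz":-0.44},{"x":140,"y":270,"z":100,"rz":-0.44},{"x":140,"y":310,"z":100,"rz":-0.44},{"x":140,"y":320,"z":100,"rz":-0.44},{"x":140,"y":320,"z":100,"rz":-0.44}], "newtons": 40}}

```text
invalid input
```

{"fn": "servo_tool", "kwargs": {"deltas": [{"x":20,"y":45,"z":20,"rx":0,"ry":0,"rz":-0.1,"gripper":1},{"x":50,"y":90,"z":40,"rx":0,"ry":0,"rz":-0.2,"gripper":1},{"x":80,"y":135,"z":60,"rx":0,"ry":0,"rz":-0.3,"gripper":1},{"x":100,"y":180,"z":80,"rx":0,"ry":0,"rz":-0.44,"gripper":1},{"x":140,"y":320,"z":100,"rx":0,"ry":0,"rz":-0.44,"gripper":1},{"x":140,"y":320,"z":100,"rx":0,"ry":0,"rz":-0.44,"gripper":1},{"x":140,"y":320,"z":100,"rx":0,"ry":0,"rz":-0.44,"gripper":1},{"x":140,"y":320,"z":100,"rx":0,"ry":0,"rz":-0.44,"gripper":1}]}}

```text
clock: 2.0
eef_pos: [408.6, -241.4, 332.4]
tcp_rot: [-3.141, -0.002, 0.005]
contact_force: [0.3, -0.4, 0.4]
opening: 0.999
grasp_force: 0.0
```

```bash
python3 - <<'E'
from h import *
P=cam("wrist");a=r.grab_frame("wrist");cv2.imwrite("pics/w1.png",a)
for n in["handpiece","handpiece_nose","steel_block","broom"]:
    for d in r.recognise(n,"wrist")[:2]:
        x,y,w,h=d["box"];print(n,d["box"],round(d["conf"],2),plane(P,(x+w/2,y+h/2),11).round())
E
```

```text
handpiece [315.3, 56.1, 21.5, 112.1] 0.71 [ 483. -245.   11.]
handpiece [399.3, 0.0, 41.0, 61.4] 0.24 [ 591. -372.   11.]
handpiece_nose [315.8, 53.5, 22.4, 116.5] 0.93 [ 483. -246.   11.]
handpiece_nose [1.2, 24.6, 95.1, 83.4] 0.45 [546. 150.  11.]
steel_block [201.2, 0.0, 34.3, 12.5] 0.77 [619. -99.  11.]
broom [398.2, 0.0, 42.7, 63.7] 0.77 [ 589. -371.   11.]
```

View pics/w1.png

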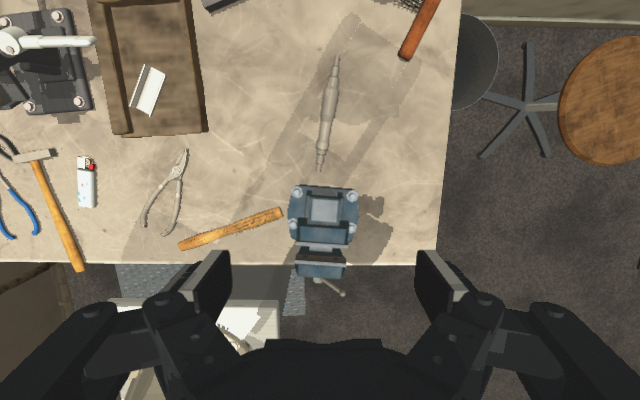

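{"fn": "servo_tool", "kwargs": {"deltas": [{"x":0,"y":120,"z":80,"rx":0,"ry":0,"rz":0,"gripper":1},{"x":20,"y":380,"z":80,"rx":0,"ry":0,"rz":0,"gripper":1},{"x":20,"y":380,"z":80,"rx":0,"ry":0,"rz":0,"gripper":1},{"x":20,"y":380,"z":80,"rx":0,"ry":0,"rz":0,"gripper":1},{"x":20,"y":380,"z":80,"rx":0,"ry":0,"rz":0,"gripper":1},{"x":20,"y":380,"z":80,"rx":0,"ry":0,"rz":0,"gripper":1},{"x":20,"y":380,"z":80,"rx":0,"ry":0,"rz":0,"gripper":1},{"x":20,"y":380,"z":80,"rx":0,"ry":0,"rz":0,"gripper":1},{"x":20,"y":380,"z":80,"rx":0,"ry":0,"rz":0,"gripper":1}]}}

```text
clock: 3.15
eef_pos: [428.7, 138.6, 411.6]
tcp_rot: [-3.14, -0.001, 0.006]
contact_force: [0.5, -0.7, 0.1]
opening: 1.003
grasp_force: 0.0
```

The wrist view shows the handpiece running from the nose at (337,53) to the stub at (320,170). The wooden rest lies at columns 90-208, with bare worktop between the two.

```bash
python3 - <<'E'
from h import *
P=cam("wrist");a=r.grab_frame("wrist");cv2.imwrite("pics/w2.png",a[0:260,140:540]);cv2.imwrite("pics/w2b.png",cv2.resize(a[0:280,200:500],None,fx=2,fy=2,interpolation=cv2.INTER_CUBIC))
for n,z in[("nut_centre",97),("lever",97),("ring_stick",150),("trough",50),("pad",120),("tin",12)]:
    for d in r.recognise(n,"wrist")[:2]:
        x,y,w,h=d["box"];print(n,d["box"],round(d["conf"],2),plane(P,(x+w/2,y+h/2),z).round())
E
```

```text
nut_centre [257.5, 52.2, 25.0, 46.3] 0.61 [551. 214.  97.]
lever [331.4, 54.8, 78.5, 27.2] 0.67 [561.  75.  97.]
ring_stick [297.1, 0.0, 25.6, 125.6] 0.83 [559. 156. 150.]
trough [259.8, 49.9, 152.0, 74.1] 0.8 [540. 121.  50.]
pad [294.3, 71.5, 9.6, 29.2] 0.67 [535. 172. 120.]
tin [203.8, 0.0, 44.7, 16.4] 0.77 [660. 293.  12.]
```

View pics/w2b.png

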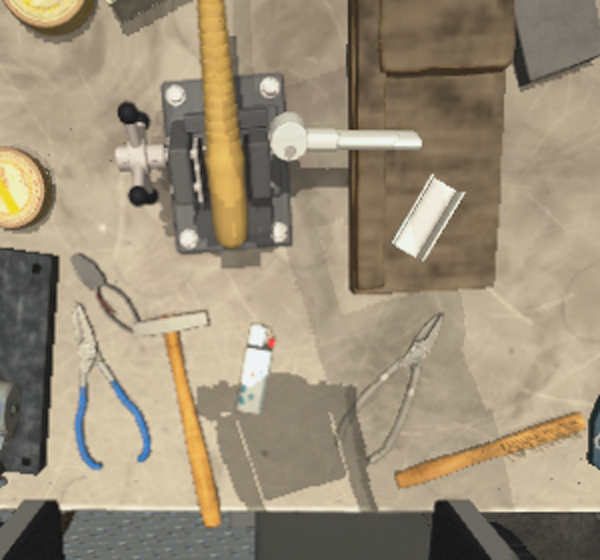

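The enlarged crop shows the stick butt at (233,240). The lever hub is at (289,136) and its end at (420,140), so the lever is open. The nut's black balls are at (129,114) and (142,195), and the tins are on the left. I'll take two closer views for accuracy.

{"fn": "servo_tool", "kwargs": {"deltas": [{"x":90,"y":-30,"z":-60,"rx":0,"ry":0,"rz":0,"gripper":1},{"x":90,"y":-30,"z":-60,"rx":0,"ry":0,"rz":0,"gripper":1},{"x":90,"y":-30,"z":-60,"rx":0,"ry":0,"rz":0,"gripper":1},{"x":90,"y":-30,"z":-60,"rx":0,"ry":0,"rz":0,"gripper":1}]}}

```text
clock: 3.9
eef_pos: [518.0, 103.8, 349.7]
tcp_rot: [3.141, 0.003, 0.0]
contact_force: [-0.8, -0.5, -0.1]
opening: 1.001
grasp_force: 0.0
```

```bash
cat > snap.py <<'E'
import sys,pickle
from h import *
P=cam("wrist");a=r.grab_frame("wrist");cv2.imwrite(f"pics/{sys.argv[1]}.png",a);pickle.dump(P,open(f"{sys.argv[1]}.pkl","wb"))
for n in sys.argv[2:]:
    for d in r.recognise(n,"wrist")[:2]: print(n,d["box"],round(d["conf"],2))
print(P[2])
E
python3 snap.py v1 nut_centre lever pad ring_stick
```

```text
nut_centre [222.2, 118.9, 25.7, 55.1] 0.8
lever [307.2, 125.6, 81.1, 21.7] 0.56
pad [258.8, 142.6, 13.1, 31.8] 0.58
ring_stick [246.4, 0.0, 45.6, 197.6] 0.77
[586.42197119 104.52853491 491.26268804]
```

{"fn": "servo_tool", "kwargs": {"deltas": [{"x":0,"y":130,"z":0,"rx":0,"ry":0,"rz":0,"gripper":1},{"x":0,"y":130,"z":0,"rx":0,"ry":0,"rz":0,"gripper":1},{"x":0,"y":130,"z":0,"rx":0,"ry":0,"rz":0,"gripper":1},{"x":0,"y":130,"z":0,"rx":0,"ry":0,"rz":0,"gripper":1},{"x":0,"y":130,"z":0,"rx":0,"ry":0,"rz":0,"gripper":1}]}}

```text
clock: 4.65
eef_pos: [517.2, 235.8, 352.0]
tcp_rot: [3.142, -0.001, 0.005]
contact_force: [0.4, -0.3, 0.8]
opening: 1.0
grasp_force: 0.0
```

```bash
python3 snap.py v2 nut_centre lever pad ring_stick; python3 - <<'E'
import cv2,numpy as np
a=cv2.imread("pics/v1.png");b=cv2.imread("pics/v2.png")
f=lambda i,x:cv2.resize(i[20:320,x:x+200],None,fx=2,fy=2,interpolation=cv2.INTER_CUBIC)
cv2.imwrite("pics/v12.png",np.hstack([f(a,210),f(b,310)]))
E
```

```text
nut_centre [327.5, 121.2, 31.1, 53.5] 0.85
nut_centre [595.4, 134.1, 42.9, 97.0] 0.32
lever [413.8, 124.3, 76.7, 25.3] 0.74
pad [371.2, 143.0, 11.3, 31.0] 0.64
ring_stick [377.5, 0.0, 33.4, 197.7] 0.88
[584.96287914 236.86736652 493.90047731]
```

View pics/v12.png

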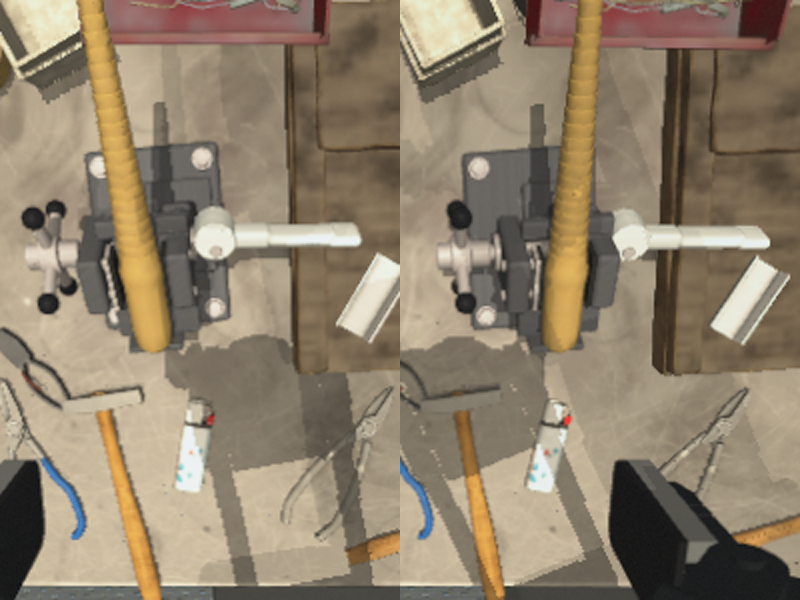

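```bash
python3 - <<'E'
from h import *
import pickle
p1=pickle.load(open("v1.pkl","rb"));p2=pickle.load(open("v2.pkl","rb"))
pts=dict(ballA=((33,218),(459,215)),ballB=((48,303),(465,303)),huB=((40,255),(448,253)),butt=((152,348),(562,350)),levend=((358,235),(767,238)),levhub=((213,232),(633,233)),levpin=((216,252),(628,253)),bolt1=((98,166),(479,168)),bolt3=((115,315),(486,316)),jawmovetopR=((81,224),None))
m1=lambda c:(210+c[0]/2,20+c[1]/2); m2=lambda c:(310+(c[0]-400)/2,20+c[1]/2)
for k,(a,b) in pts.items():
    if b: X,e=tri([(p1,m1(a)),(p2,m2(b))]);print(k,X.round(1),round(e[0],1))
for n in[(98,166),(202,157),(216,308),(115,315)]: print("bolt z15",plane(p1,m1(n),15).round(1))
for n in[(479,168),(486,316)]: print("bolt2 z15",plane(p2,m2(n),15).round(1))
for n in[(57,209),(68,286)]: print("lowballs z75",plane(p1,m1(n),72).round(1))
for z in(8,):
  P=cam("wrist")
s=cam("scene");d=cam("side")
E
```

```text
ballA [571.6 217.2 121.2] 0.8
ballB [520.  212.5 120.2] 0.2
huB [547.2 222.4  95.5] 0.5
butt [490.4 150.5 116.8] 0.7
levend [559.4  22.3 102.2] 0.1
levhub [562.3 111.9 115.9] 0.1
levpin [549.4 110.3 105. ] 0.0
bolt1 [603.1 197.7  18.5] 0.4
bolt3 [493.1 189.7  23. ] 0.3
bolt z15 [603.6 198.4  15. ]
bolt z15 [609.8 121.6  15. ]
bolt z15 [497.4 111.8  15. ]
bolt z15 [491.8 191.1  15. ]
bolt2 z15 [602.9 197.4  15. ]
bolt2 z15 [491.3 188.9  15. ]
lowballs z75 [574.5 215.8  72. ]
lowballs z75 [523.3 211.9  72. ]
```

```bash
cat >> h.py <<'E'
O=np.array([550.7,155.7,115.]); YAW=0.08
TR=(Ro.from_euler('z',YAW)*Ro.from_euler('y',-np.radians(28))).as_matrix()
def tw(x,y,z): return O+TR@np.array([x,y,z],float)
def tool(yaw,pitch,roll=0): return Ro.from_euler('z',yaw)*Ro.from_euler('y',-pitch)*Ro.from_euler('x',np.pi+roll)
def delta(p0,R0,p1,R1): return (np.array(p1)-p0).round(1),(R1*R0.inv()).as_rotvec().round(3)
E
python3 - <<'E'
from h import *
C=np.array([517.8,235.3,351.3])
print("pre",tw(54,0,90),"grasp",tw(54,0,3),delta(C,tool(0.003,0),tw(54,0,90),tool(YAW,np.radians(28))))
# w1 camera
T=tool(0.005,0).as_matrix();e=np.array([408.6,-241.4,332.4])+T@np.array([68.2,-.5,-141.8])
Rt=np.array([[0,-.963,-.268],[1,0,0],[0,-.268,.963]])
K,D,_,_=cam("wrist");P=(K,D,e,T@Rt)
for n,uv,z in[("restBR",(208,130),25),("restTR",(192,0),25),("blockcorner",(205,12),22),("block2",(240,0),22),("plierstip",(183,152),5),("brushtip",(283,213),8),("brushmid",(230,230),8),("vise top",(295,187),40),("hp nose",(337,53),11),("hp tail",(320,170),11),("hp fatside L",(321,110),11),("hp R",(336,110),11),("broom",(402,60),10)]: print(n,plane(P,uv,z).round(0))
E
```

```text
pre [556.10937309 156.13367542 219.81674775] grasp [596.82276786 159.39771325 143.00030717] (array([  38.3,  -79.2, -131.5]), array([ 0.02 , -0.488,  0.075]))
restBR [457. -77.  25.]
restTR [622. -70.  25.]
blockcorner [609. -85.  22.]
block2 [ 623. -132.   22.]
plierstip [424. -28.   5.]
brushtip [ 328. -178.    8.]
brushmid [299. -92.   8.]
vise top [ 378. -201.   40.]
hp nose [ 561. -260.   11.]
hp tail [ 398. -237.   11.]
hp fatside L [ 485. -238.   11.]
hp R [ 485. -259.   11.]
broom [ 553. -350.   10.]
```

{"fn": "servo_tool", "kwargs": {"deltas": [{"x":10,"y":-40,"z":-20,"rx":0.005,"ry":-0.12,"rz":0.02,"gripper":0},{"x":20,"y":-79,"z":-60,"rx":0.01,"ry":-0.25,"rz":0.04,"gripper":0},{"x":30,"y":-79,"z":-95,"rx":0.015,"ry":-0.38,"rz":0.06,"gripper":0},{"x":38,"y":-79,"z":-131,"rx":0.02,"ry":-0.488,"rz":0.075,"gripper":0},{"x":38,"y":-79,"z":-131,"rx":0.02,"ry":-0.488,"rz":0.075,"gripper":0},{"x":38,"y":-79,"z":-131,"rx":0.02,"ry":-0.488,"rz":0.075,"gripper":0}]}}

```text
clock: 5.5
eef_pos: [553.9, 154.8, 218.2]
tcp_rot: [3.14, -0.485, 0.079]
contact_force: [1.3, 0.6, 1.1]
opening: 0.498
grasp_force: 0.0
```

```bash
python3 snap.py v3 ring_stick pad; python3 - <<'E'
import cv2;from h import *
a=cv2.imread("pics/v3.png");P=cam("wrist")
for x in range(-54,163,12):
    for y,c in((0,(0,0,255)),):
        u=proj(P,tw(x,y,17))[0]; cv2.circle(a,tuple(int(v) for v in u),2,c,-1)
for q in[(-19,-13.5,22),(19,-13.5,22),(-54,0,14)]: cv2.circle(a,tuple(int(v) for v in proj(P,tw(*q))[0]),3,(0,255,0),-1)
cv2.imwrite("pics/v3o.png",a)
E
```

```text
ring_stick [306.0, 57.3, 30.7, 286.5] 0.68
ring_stick [292.8, 255.5, 13.5, 51.9] 0.26
pad [291.7, 257.0, 15.2, 49.1] 0.67
[547.54608522 155.14452076 375.12633517]
```

View pics/v3o.png

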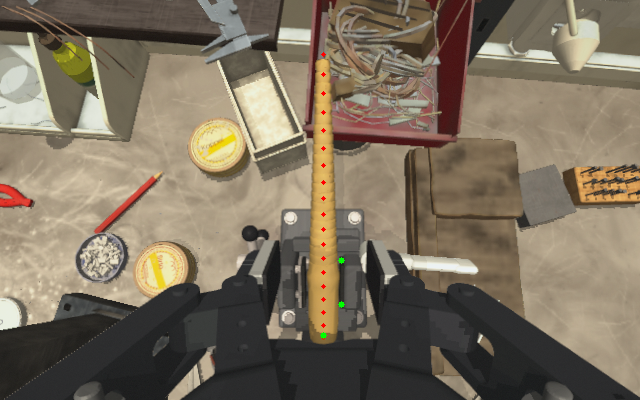

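The overlay shows my trough model's red points lying along the stick's axis, from the tip at (322,57) to the butt at (323,335). The pose estimate is good, so I'll go down and grip.

{"fn": "servo_tool", "kwargs": {"deltas": [{"x":18,"y":1.5,"z":-34,"rx":0,"ry":0,"rz":0,"gripper":0},{"x":34,"y":2.5,"z":-64,"rx":0,"ry":0,"rz":0,"gripper":0},{"x":41,"y":3,"z":-76,"rx":0,"ry":0,"rz":0,"gripper":0},{"x":41,"y":3,"z":-76,"rx":0,"ry":0,"rz":0,"gripper":-0.3},{"x":41,"y":3,"z":-76,"rx":0,"ry":0,"rz":0,"gripper":-1},{"x":41,"y":3,"z":-76,"rx":0,"ry":0,"rz":0,"gripper":-1},{"x":41,"y":3,"z":-76,"rx":0,"ry":0,"rz":0,"gripper":-1},{"x":41,"y":3,"z":-76,"rx":0,"ry":0,"rz":0,"gripper":-1}], "newtons": 40}}

```text
clock: 6.45
eef_pos: [597.0, 159.5, 145.4]
tcp_rot: [-3.141, -0.49, 0.079]
contact_force: [1.7, 0.4, 0.4]
opening: 0.188
grasp_force: 43.2
```

{"fn": "servo_tool", "kwargs": {"deltas": [{"x":-14,"y":-1,"z":26,"rx":0,"ry":0,"rz":0,"gripper":-1},{"x":-28,"y":-2,"z":53,"rx":0,"ry":0,"rz":0,"gripper":-1},{"x":-35,"y":-10,"z":95,"rx":0,"ry":0,"rz":0,"gripper":-1},{"x":-45,"y":-50,"z":106,"rx":-0.004,"ry":0.1,"rz":-0.016,"gripper":-1},{"x":-60,"y":-95,"z":106,"rx":-0.008,"ry":0.2,"rz":-0.032,"gripper":-1},{"x":-72,"y":-140,"z":106,"rx":-0.012,"ry":0.3,"rz":-0.048,"gripper":-1},{"x":-85,"y":-185,"z":106,"rx":-0.016,"ry":0.4,"rz":-0.064,"gripper":-1},{"x":-97,"y":-230,"z":106,"rx":-0.02,"ry":0.488,"rz":-0.079,"gripper":-1},{"x":-109,"y":-270,"z":80,"rx":-0.02,"ry":0.488,"rz":-0.079,"gripper":-1},{"x":-109,"y":-290,"z":35,"rx":-0.02,"ry":0.488,"rz":-0.079,"gripper":-1}]}}

```text
clock: 7.45
eef_pos: [489.3, -134.0, 181.3]
tcp_rot: [3.138, -0.006, -0.002]
contact_force: [1.3, 0.1, -2.0]
opening: 0.183
grasp_force: 43.2
```

{"fn": "servo_tool", "kwargs": {"deltas": [{"x":0,"y":0,"z":-45,"rx":0,"ry":0,"rz":0,"gripper":-1},{"x":0,"y":0,"z":-90,"rx":0,"ry":0,"rz":0,"gripper":-1},{"x":0,"y":0,"z":-130,"rx":0,"ry":0,"rz":0,"gripper":-1},{"x":0,"y":0,"z":-155,"rx":0,"ry":0,"rz":0,"gripper":-1},{"x":0,"y":0,"z":-166,"rx":0,"ry":0,"rz":0,"gripper":-1},{"x":0,"y":0,"z":-170,"rx":0,"ry":0,"rz":0,"gripper":-1},{"x":0,"y":0,"z":-170,"rx":0,"ry":0,"rz":0,"gripper":-1}]}}

```text
clock: 8.15
eef_pos: [488.4, -130.8, 9.9]
tcp_rot: [3.14, -0.001, -0.001]
contact_force: [0.1, -0.4, -0.1]
opening: 0.184
grasp_force: 43.1
```

{"fn": "servo_tool", "kwargs": {"deltas": [{"x":0,"y":0,"z":-2,"rx":0,"ry":0,"rz":0,"gripper":-1},{"x":0,"y":0,"z":-3,"rx":0,"ry":0,"rz":0,"gripper":-1},{"x":0,"y":0,"z":-3,"rx":0,"ry":0,"rz":0,"gripper":-1}]}}

```text
clock: 8.45
eef_pos: [488.3, -130.8, 7.0]
tcp_rot: [3.14, -0.001, -0.001]
contact_force: [0.2, 0.3, -1.4]
opening: 0.186
grasp_force: 43.2
```

{"fn": "servo_tool", "kwargs": {"deltas": [{"x":0,"y":0,"z":-2,"rx":0,"ry":0,"rz":0,"gripper":-1},{"x":0,"y":0,"z":-3,"rx":0,"ry":0,"rz":0,"gripper":-1},{"x":0,"y":0,"z":-3,"rx":0,"ry":0,"rz":0,"gripper":-1}]}}

```text
clock: 8.75
eef_pos: [487.6, -130.7, 3.2]
tcp_rot: [3.141, 0.0, -0.001]
contact_force: [0.7, 0.0, -1.5]
opening: 0.188
grasp_force: 43.2
```

{"fn": "servo_tool", "kwargs": {"deltas": [{"x":0,"y":0,"z":-1,"rx":0,"ry":0,"rz":0,"gripper":-0.4},{"x":0,"y":0,"z":-1,"rx":0,"ry":0,"rz":0,"gripper":-0.1},{"x":0,"y":0,"z":-1,"rx":0,"ry":0,"rz":0,"gripper":0},{"x":0,"y":0,"z":30,"rx":0,"ry":0,"rz":0,"gripper":0},{"x":5,"y":-20,"z":75,"rx":0,"ry":0,"rz":0,"gripper":0},{"x":10,"y":-50,"z":115,"rx":0,"ry":0,"rz":0,"gripper":0},{"x":10,"y":-80,"z":150,"rx":0,"ry":0,"rz":0,"gripper":0},{"x":10,"y":-100,"z":180,"rx":0,"ry":0,"rz":0,"gripper":0},{"x":10,"y":-100,"z":180,"rx":0,"ry":0,"rz":0,"gripper":0}]}}

```text
clock: 9.65
eef_pos: [500.3, -234.1, 187.8]
tcp_rot: [3.137, -0.007, -0.003]
contact_force: [1.4, 0.0, 0.2]
opening: 0.505
grasp_force: 0.0
```

```bash
python3 snap.py v4 handpiece ring_stick steel_block
```

```text
handpiece [320.5, 125.7, 28.5, 148.8] 0.91
ring_stick [213.0, 97.3, 27.2, 183.2] 0.84
steel_block [129.1, 0.0, 96.1, 68.2] 0.86
[ 567.17045876 -232.88137018  330.16900013]
```

View pics/v4.png

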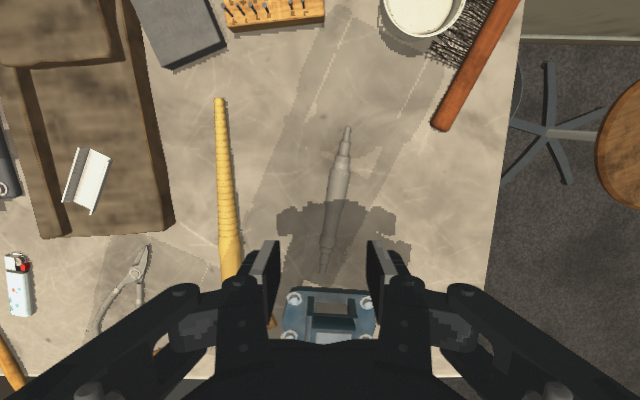

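The stick lies flat at (213-240, 97-280). The handpiece runs from (347,126) to (323,273). I need an enlarged crop to tell which end is which.

```bash
python3 - <<'E'
import cv2
a=cv2.imread("pics/v4.png")[115:285,295:375]
cv2.imwrite("pics/v4c.png",cv2.resize(cv2.rotate(a,cv2.ROTATE_90_CLOCKWISE),None,fx=4.7,fy=4.7,interpolation=cv2.INTER_CUBIC))
E
```

```text
(no output)
```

View pics/v4c.png

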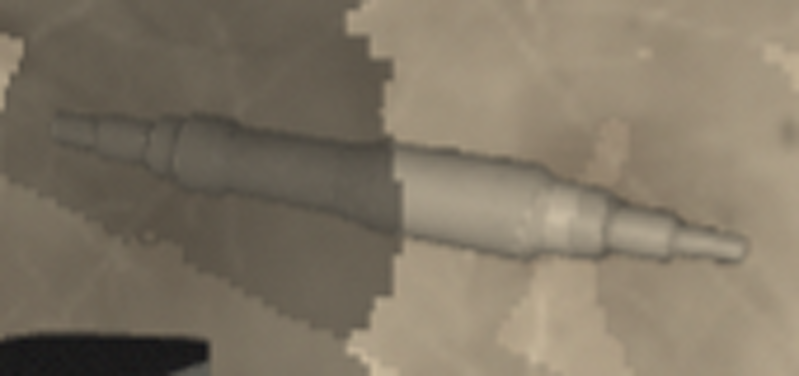

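The crop shows the thin nose pin at the right, which is the far end, at (747,247). The collar and stepped tail stub are at the left, near (52,128).

```bash
python3 - <<'E'
from h import *
import pickle
P=pickle.load(open("v4.pkl","rb"))
m=lambda X,Y:(295+Y/4.7,284-X/4.7)
n=plane(P,m(747,247),11);t=plane(P,m(52,128),11);print(n,t,np.linalg.norm(n-t))
for c in [(400,190),(530,212)]: print(plane(P,m(*c),11))
d=(n-t)/np.linalg.norm(n-t);mid=(n+t)/2;yaw=np.arctan2(d[1],d[0]);g=mid+d*20
print(mid,yaw,g)
C=np.array([497.8,-230.7,183.3]);print(r.sense()["eef_pos"],delta(C,tool(-.002,0),[*g[:2],4],tool(yaw,0)))
for u in[(213,97),(240,97)]:pass
print("stick tip",plane(P,(219,98),8),"at lower",plane(P,(230,250),10), "block",plane(P,(175,69),22),plane(P,(225,45),22))
E
```

```text
[ 560.69415783 -259.26479046   11.        ] [ 396.55678815 -233.22913385   11.        ] 166.18944473512082
[ 484.01631528 -247.63407575   11.        ]
[ 513.83291835 -252.2960759    11.        ]
[ 478.62547299 -246.24696216   11.        ] -0.1573105309146649 [ 498.37851687 -249.38021248   11.        ]
[ 496.86686822 -229.80550926  182.03599343] (array([   0.6,  -18.7, -179.3]), array([ 0.   ,  0.   , -0.155]))
stick tip [ 587.43192542 -131.22604597    8.        ] at lower [ 424.9402174  -129.71343919   10.        ] block [612.76293535 -96.5867457   22.        ] [ 632.85607602 -145.03619853   22.        ]
```

{"fn": "servo_tool", "kwargs": {"deltas": [{"x":0.5,"y":-10,"z":-40,"rx":0,"ry":0,"rz":-0.1,"gripper":0},{"x":0.5,"y":-19,"z":-85,"rx":0,"ry":0,"rz":-0.155,"gripper":0},{"x":0.5,"y":-19,"z":-130,"rx":0,"ry":0,"rz":-0.155,"gripper":0},{"x":0.5,"y":-19,"z":-165,"rx":0,"ry":0,"rz":-0.155,"gripper":0},{"x":0.5,"y":-19,"z":-180,"rx":0,"ry":0,"rz":-0.155,"gripper":0},{"x":0.5,"y":-19,"z":-180,"rx":0,"ry":0,"rz":-0.155,"gripper":-0.3},{"x":0.5,"y":-19,"z":-180,"rx":0,"ry":0,"rz":-0.155,"gripper":-1},{"x":0.5,"y":-19,"z":-180,"rx":0,"ry":0,"rz":-0.155,"gripper":-1},{"x":0.5,"y":-19,"z":-180,"rx":0,"ry":0,"rz":-0.155,"gripper":-1},{"x":0.5,"y":-19,"z":-180,"rx":0,"ry":0,"rz":-0.155,"gripper":-1}], "newtons": 50}}

```text
clock: 10.85
eef_pos: [498.5, -249.8, 3.9]
tcp_rot: [3.14, -0.001, -0.156]
contact_force: [0.1, -0.1, -2.4]
opening: 0.22
grasp_force: 52.4
```

```bash
python3 - <<'E'
from h import *
C=np.array([498.3,-249.7,3.3]);T=tool(YAW,np.radians(28))
print(delta(C,tool(-.157,0),tw(51.5,-2,85),T));print(tw(51.5,-2,85),tw(51.5,-2,3.5),tw(51.5,-2,3.5)-tw(51.5,-2,85))
E
```

```text
(array([ 58.1, 403.9, 210.9]), array([-0.019, -0.489,  0.232]))
[556.40874358 154.15125917 214.22833088] [594.54830305 157.20894978 142.26810206] [ 38.13955947   3.05769062 -71.96022882]
```

{"fn": "servo_tool", "kwargs": {"deltas": [{"x":0,"y":0,"z":40,"rx":0,"ry":0,"rz":0,"gripper":-1},{"x":5,"y":10,"z":85,"rx":0,"ry":0,"rz":0,"gripper":-1},{"x":10,"y":30,"z":130,"rx":0,"ry":0,"rz":0.03,"gripper":-1},{"x":15,"y":60,"z":170,"rx":0,"ry":0,"rz":0.06,"gripper":-1},{"x":20,"y":95,"z":205,"rx":-0.003,"ry":-0.07,"rz":0.1,"gripper":-1},{"x":25,"y":140,"z":225,"rx":-0.006,"ry":-0.15,"rz":0.13,"gripper":-1},{"x":30,"y":185,"z":230,"rx":-0.009,"ry":-0.25,"rz":0.16,"gripper":-1},{"x":35,"y":230,"z":230,"rx":-0.013,"ry":-0.33,"rz":0.19,"gripper":-1},{"x":40,"y":278,"z":230,"rx":-0.016,"ry":-0.41,"rz":0.21,"gripper":-1},{"x":50,"y":325,"z":230,"rx":-0.019,"ry":-0.489,"rz":0.232,"gripper":-1}]}}

```text
clock: 11.85
eef_pos: [547.4, 77.0, 234.2]
tcp_rot: [3.141, -0.492, 0.081]
contact_force: [1.4, -1.0, -2.4]
opening: 0.22
grasp_force: 52.4
```

{"fn": "servo_tool", "kwargs": {"deltas": [{"x":4,"y":40,"z":0,"rx":0,"ry":0,"rz":0,"gripper":-1},{"x":8,"y":79,"z":-10,"rx":0,"ry":0,"rz":0,"gripper":-1},{"x":8,"y":79,"z":-19,"rx":0,"ry":0,"rz":0,"gripper":-1},{"x":8,"y":79,"z":-19,"rx":0,"ry":0,"rz":0,"gripper":-1},{"x":8,"y":79,"z":-19,"rx":0,"ry":0,"rz":0,"gripper":-1}]}}

```text
clock: 12.35
eef_pos: [555.7, 153.5, 214.0]
tcp_rot: [3.14, -0.487, 0.081]
contact_force: [-0.2, 0.2, -2.3]
opening: 0.222
grasp_force: 52.4
```

```bash
python3 snap.py v5 handpiece pad ring_stick; python3 - <<'E'
import cv2;from h import *
a=cv2.imread("pics/v5.png");P=cam("wrist");s=r.sense();print(s["eef_pos"],s["tcp_rot"])
def dot(X,c): cv2.circle(a,tuple(int(round(v)) for v in proj(P,X)[0]),1,c,-1)
for x in range(-54,140,12): dot(tw(x,0,0),(0,255,0))
for x in range(-52,115,12): dot(tw(x,-2,92.5),(0,0,255))   # expected hp axis
for q in[(-19,-13.5,22),(19,-13.5,22),(-54,0,14)]: dot(tw(*q),(255,0,255))
cv2.imwrite("pics/v5o.png",cv2.resize(a[80:380,180:460],None,fx=2,fy=2,interpolation=cv2.INTER_CUBIC))
E
```

```text
handpiece [298.8, 127.6, 45.7, 214.2] 0.9
ring_stick [559.2, 251.7, 28.0, 115.6] 0.89
[549.02593158 153.94395019 370.93272884]
[556.57110495 153.15059967 214.82094301] [ 3.140166   -0.48891559  0.07900121]
```

View pics/v5o.png

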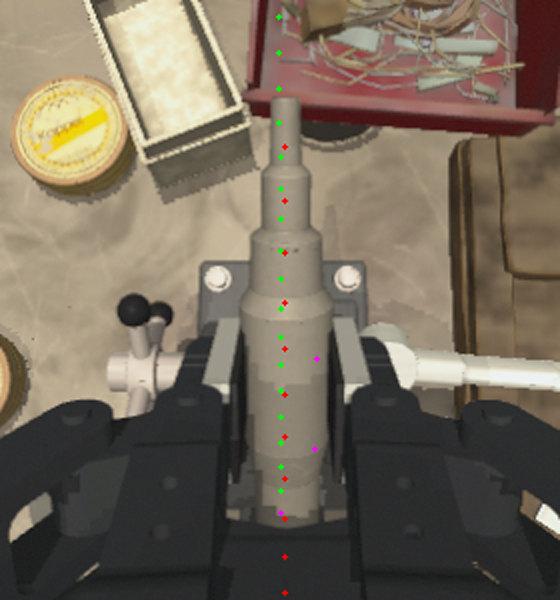

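The handpiece is held straight. The nose end is at crop (285,97) and its axis matches the expected red line. Next I'll check how far along it is gripped.

```bash
python3 - <<'E'
from h import *
import pickle
P=pickle.load(open("v5.pkl","rb"))
for zz in(90,92.5,95,98):
  e,d=ray(P,(180+285/2,80+98/2));n=TR[:,2];t=((zz-n@(e-O)))/(n@d);print(zz,TR.T@(e+t*d-O))
E
```

```text
90 [112.91624652  -1.68397804  90.        ]
92.5 [113.01929088  -1.68274786  92.5       ]
95 [113.12233524  -1.68151769  95.        ]
98 [113.24598848  -1.68004148  98.        ]
```

{"fn": "servo_tool", "kwargs": {"deltas": [{"x":17,"y":1.5,"z":-29,"rx":0,"ry":0,"rz":0,"gripper":-1},{"x":31,"y":2.5,"z":-55,"rx":0,"ry":0,"rz":0,"gripper":-1},{"x":37,"y":3,"z":-66,"rx":0,"ry":0,"rz":0,"gripper":-1},{"x":39,"y":3,"z":-69,"rx":0,"ry":0,"rz":0,"gripper":-1},{"x":39,"y":3,"z":-69,"rx":0,"ry":0,"rz":0,"gripper":-1},{"x":39,"y":3,"z":-69,"rx":0,"ry":0,"rz":0,"gripper":-1}]}}

```text
clock: 13.15
eef_pos: [595.5, 156.9, 146.0]
tcp_rot: [3.14, -0.489, 0.08]
contact_force: [0.2, -0.3, -2.0]
opening: 0.222
grasp_force: 52.8
```

{"fn": "servo_tool", "kwargs": {"deltas": [{"x":1,"y":0,"z":-2,"rx":0,"ry":0,"rz":0,"gripper":-1},{"x":1.3,"y":0,"z":-2.5,"rx":0,"ry":0,"rz":0,"gripper":-1},{"x":1.3,"y":0,"z":-2.5,"rx":0,"ry":0,"rz":0,"gripper":-1}]}}

```text
clock: 13.45
eef_pos: [597.1, 157.2, 144.7]
tcp_rot: [3.14, -0.491, 0.081]
contact_force: [-7.9, -2.4, 14.6]
opening: 0.218
grasp_force: 55.5
```

{"fn": "servo_tool", "kwargs": {"deltas": [{"x":-0.5,"y":0,"z":1,"rx":0,"ry":0,"rz":0,"gripper":-1},{"x":-1.4,"y":0,"z":0.5,"rx":0,"ry":0,"rz":0,"gripper":-1},{"x":-2.3,"y":-0.1,"z":0,"rx":0,"ry":0,"rz":0,"gripper":-1},{"x":-2.3,"y":-0.1,"z":0,"rx":0,"ry":0,"rz":0,"gripper":-1}]}}

```text
clock: 13.85
eef_pos: [595.9, 157.6, 144.5]
tcp_rot: [3.141, -0.492, 0.081]
contact_force: [-0.3, -2.1, 7.2]
opening: 0.222
grasp_force: 54.0
```

{"fn": "servo_tool", "kwargs": {"deltas": [{"x":-0.9,"y":0,"z":-0.3,"rx":0,"ry":0,"rz":0,"gripper":-1},{"x":-1.3,"y":0,"z":-0.4,"rx":0,"ry":0,"rz":0,"gripper":-1},{"x":-1.3,"y":0,"z":-0.4,"rx":0,"ry":0,"rz":0,"gripper":-1}]}}

```text
clock: 14.15
eef_pos: [594.6, 157.8, 144.0]
tcp_rot: [3.141, -0.492, 0.081]
contact_force: [0.3, -0.3, 5.7]
opening: 0.22
grasp_force: 53.8
```

{"fn": "servo_tool", "kwargs": {"deltas": [{"x":-0.9,"y":0,"z":-0.4,"rx":0,"ry":0,"rz":0,"gripper":-1},{"x":-1.8,"y":0,"z":-0.8,"rx":0,"ry":0,"rz":0,"gripper":-1},{"x":-1.8,"y":0,"z":-0.8,"rx":0,"ry":0,"rz":0,"gripper":-1}]}}

```text
clock: 14.45
eef_pos: [592.7, 157.9, 143.1]
tcp_rot: [3.141, -0.492, 0.081]
contact_force: [0.5, -1.0, 5.3]
opening: 0.219
grasp_force: 53.8
```

{"fn": "servo_tool", "kwargs": {"deltas": [{"x":-0.9,"y":0,"z":-0.4,"rx":0,"ry":0,"rz":0,"gripper":-1},{"x":-1.8,"y":0,"z":-0.8,"rx":0,"ry":0,"rz":0,"gripper":-1},{"x":-1.8,"y":0,"z":-0.8,"rx":0,"ry":0,"rz":0,"gripper":-1}]}}

```text
clock: 14.75
eef_pos: [590.8, 157.8, 142.2]
tcp_rot: [3.141, -0.492, 0.081]
contact_force: [0.4, 0.7, 5.4]
opening: 0.221
grasp_force: 53.8
```

{"fn": "servo_tool", "kwargs": {"deltas": [{"x":-0.9,"y":0,"z":-0.4,"rx":0,"ry":0,"rz":0,"gripper":-1},{"x":-1.8,"y":0,"z":-0.9,"rx":0,"ry":0,"rz":0,"gripper":-1},{"x":-1.8,"y":0,"z":-0.9,"rx":0,"ry":0,"rz":0,"gripper":-1}]}}

```text
clock: 15.05
eef_pos: [589.1, 157.9, 141.5]
tcp_rot: [3.141, -0.492, 0.081]
contact_force: [0.6, -0.3, 6.6]
opening: 0.221
grasp_force: 53.8
```

```bash
python3 - <<'E'
from h import *
s=r.sense();print(s["eef_pos"],s["contact_force"],s["wrist_torque"],TR.T@(s["eef_pos"]-O),TR.T@s["contact_force"])
E
```

```text
[589.1393586  157.88540486 141.47087549] [ 0.63196843 -0.30550376  6.62676321] [ 0.05519308 -0.2519448   0.01297596] [46.41291577 -0.89345428  5.30193573] [ 3.64573076 -0.35503023  5.56680412]
```

```bash
python3 snap.py v6 handpiece handpiece_nose pad lever nut_centre; python3 - <<'E'
import cv2,numpy as np
a=cv2.imread("pics/v5.png").astype(float);b=cv2.imread("pics/v6.png").astype(float)
# template match of hp front part
t=a[126:180,305:340].astype(np.uint8)
m=cv2.matchTemplate(b[100:220,280:370].astype(np.uint8),t,cv2.TM_CCOEFF_NORMED);_,v,_,l=cv2.minMaxLoc(m);print(v,l[0]+280-305,l[1]+100-126)
E
```

```text
handpiece [298.5, 129.9, 50.1, 212.0] 0.62
handpiece [624.0, 287.1, 15.3, 112.9] 0.43
handpiece_nose [297.8, 126.6, 46.5, 214.7] 0.7
lever [392.8, 283.0, 148.1, 52.8] 0.75
lever [297.7, 126.2, 48.0, 217.6] 0.25
nut_centre [200.7, 263.8, 49.2, 69.8] 0.84
[581.67335244 157.97568356 298.32719292]
0.9014380574226379 0 2
```

```bash
python3 - <<'E'
from h import *
import pickle
def tx(P,uv,zz):
  e,d=ray(P,uv);n=TR[:,2];t=((zz-n@(e-O)))/(n@d);return (TR.T@(e+t*d-O)).round(1)
P=pickle.load(open("v3.pkl","rb"))
for z in(5,8,10,14):print(z,tx(P,(322,57.5),z),)
P=pickle.load(open("v6.pkl","rb"))
print("levergrip box R end",tx(P,(541,310),-8))
print("nut",proj(P,[[546,214.5,97]]))
for z in (11,14): print("nose v6",tx(P,(322.5,130.5),z))
for nm in("v1","v2"):
  P=pickle.load(open(nm+".pkl","rb"));print(nm,proj(P,[tw(-54,0,14),tw(-54,0,26),tw(162,0,5)]),)
print([ (d["box"],d["conf"]) for d in r.recognise("handpiece","side")[:2]])
E
```

```text
5 [ 1.567e+02 -1.000e-01  5.000e+00]
8 [ 1.562e+02 -1.000e-01  8.000e+00]
10 [ 1.559e+02 -1.000e-01  1.000e+01]
14 [ 1.552e+02 -1.000e-01  1.400e+01]
levergrip box R end [   5.  -128.3   -8. ]
nut [[227.0556551  322.01258916]]
nose v6 [107.9  -0.   11. ]
nose v6 [108.1  -0.   14. ]
v1 [[286.45433354 186.9928245 ]
 [286.00530876 193.20791935]
 [248.48495403 -13.04339057]]
v2 [[388.19788479 187.03922278]
 [389.97590053 193.18636763]
 [405.60091204 -11.34851267]]
[([338.6, 180.4, 39.4, 13.8], 0.66), ([317.5, 216.4, 6.6, 14.4], 0.55)]
```

{"fn": "servo_tool", "kwargs": {"deltas": [{"x":-0.9,"y":0,"z":-0.5,"rx":0,"ry":0,"rz":0,"gripper":-1},{"x":-1.8,"y":0,"z":-0.9,"rx":0,"ry":0,"rz":0,"gripper":-1},{"x":-1.8,"y":0,"z":-0.9,"rx":0,"ry":0,"rz":0,"gripper":-1}]}}

```text
clock: 15.7
eef_pos: [587.5, 157.9, 140.7]
tcp_rot: [3.142, -0.492, 0.081]
contact_force: [0.3, 0.6, 7.1]
opening: 0.217
grasp_force: 53.9
```

{"fn": "servo_tool", "kwargs": {"deltas": [{"x":-0.9,"y":0,"z":-0.5,"rx":0,"ry":0,"rz":0,"gripper":-1},{"x":-1.8,"y":0,"z":-0.9,"rx":0,"ry":0,"rz":0,"gripper":-1},{"x":-1.8,"y":0,"z":-0.9,"rx":0,"ry":0,"rz":0,"gripper":-1}]}}

```text
clock: 16.0
eef_pos: [586.0, 158.0, 140.0]
tcp_rot: [-3.142, -0.493, 0.081]
contact_force: [1.1, -0.3, 6.8]
opening: 0.222
grasp_force: 53.8
```

{"fn": "servo_tool", "kwargs": {"deltas": [{"x":-0.9,"y":0,"z":-0.5,"rx":0,"ry":0,"rz":0,"gripper":-1},{"x":-1.8,"y":0,"z":-0.9,"rx":0,"ry":0,"rz":0,"gripper":-1},{"x":-1.8,"y":0,"z":-0.9,"rx":0,"ry":0,"rz":0,"gripper":-1}]}}

```text
clock: 16.3
eef_pos: [585.8, 158.5, 140.1]
tcp_rot: [-3.141, -0.496, 0.081]
contact_force: [10.1, -0.9, 4.3]
opening: 0.223
grasp_force: 53.2
```

```bash
python3 snap.py v7; python3 - <<'E'
from h import *
s=r.sense();print(s["wrist_torque"],TR.T@(s["eef_pos"]-O),TR.T@(s["contact_force"]+[0,0,2]))
a=cv2.imread("pics/v5.png");b=cv2.imread("pics/v7.png")
t=a[126:180,305:340]
m=cv2.matchTemplate(b[100:220,280:370],t,cv2.TM_CCOEFF_NORMED);_,v,_,l=cv2.minMaxLoc(m);print(v,l[0]+280-305,l[1]+100-126)
E
```

```text
[577.75158213 158.37307546 296.9483521 ]
[-0.2642884  -1.34157016  0.08337372] [42.90993944 -0.07396548  5.60946905] [11.60606796 -1.84983484  2.22089037]
0.8073397874832153 0 -2
```

{"fn": "servo_tool", "kwargs": {"deltas": [{"x":0.9,"y":0,"z":0.4,"rx":0,"ry":0,"rz":0,"gripper":-1},{"x":0.9,"y":0,"z":0.4,"rx":0,"ry":0,"rz":0,"gripper":-0.4},{"x":0.9,"y":0,"z":0.4,"rx":0,"ry":0,"rz":0,"gripper":0},{"x":0.9,"y":0,"z":0.4,"rx":0,"ry":0,"rz":0,"gripper":0},{"x":-5,"y":0,"z":10,"rx":0,"ry":0,"rz":0,"gripper":0},{"x":-14,"y":-1,"z":27,"rx":0,"ry":0,"rz":0,"gripper":0},{"x":-32,"y":-2,"z":65,"rx":0,"ry":0,"rz":0,"gripper":0},{"x":-50,"y":-2,"z":105,"rx":0,"ry":0,"rz":0,"gripper":0},{"x":-50,"y":-2,"z":105,"rx":0,"ry":0,"rz":0,"gripper":0},{"x":-50,"y":-2,"z":105,"rx":0,"ry":0,"rz":0,"gripper":0}]}}

```text
clock: 17.35
eef_pos: [532.0, 155.4, 243.8]
tcp_rot: [3.141, -0.491, 0.081]
contact_force: [-0.7, 0.5, -0.3]
opening: 0.503
grasp_force: 0.0
```

```bash
python3 snap.py v8 handpiece handpiece_nose nut_centre lever pad; python3 - <<'E'
from h import *
import pickle
P=pickle.load(open("v8.pkl","rb"))
print("nose exp px",proj(P,[tw(29+83-7,0,12.5),tw(-54-7,0,12.5)]), "nut",proj(P,[[546,214.5,97]]),r.sense()["eef_pos"])
E
```

```text
handpiece [312.4, 126.6, 23.3, 182.6] 0.73
handpiece_nose [311.0, 122.6, 27.6, 187.1] 0.73
handpiece_nose [249.0, 204.0, 37.6, 47.5] 0.42
nut_centre [249.3, 205.4, 34.5, 45.2] 0.74
lever [355.3, 219.7, 105.4, 31.4] 0.71
pad [300.8, 234.8, 11.0, 48.7] 0.73
[524.74685688 155.60086742 400.70310177]
nose exp px [[325.36476791 124.95387631]
 [324.85484836 307.40699182]] nut [[264.6098576  243.42460893]] [531.82260429 154.91782266 240.80971261]
```

{"fn": "servo_tool", "kwargs": {"deltas": [{"x":15,"y":20,"z":10,"rx":-0.01,"ry":0.12,"rz":0,"gripper":-1},{"x":30,"y":50,"z":10,"rx":-0.02,"ry":0.25,"rz":0,"gripper":-1},{"x":50,"y":64,"z":0,"rx":-0.03,"ry":0.37,"rz":0,"gripper":-1},{"x":64,"y":64,"z":-30,"rx":-0.039,"ry":0.488,"rz":0,"gripper":-1},{"x":64,"y":64,"z":-62,"rx":-0.039,"ry":0.488,"rz":0,"gripper":-1},{"x":64,"y":64,"z":-62,"rx":-0.039,"ry":0.488,"rz":0,"gripper":-1},{"x":64,"y":64,"z":-62,"rx":-0.039,"ry":0.488,"rz":0,"gripper":-1}]}}

```text
clock: 18.35
eef_pos: [595.4, 218.8, 179.2]
tcp_rot: [3.14, 0.004, 0.081]
contact_force: [-0.4, -0.9, 0.3]
opening: -0.002
grasp_force: 0.0
```

```bash
python3 snap.py v9 nut_centre lever; python3 - <<'E'
from h import *
s=r.sense();print(s["eef_pos"],s["tcp_rot"],s["opening"])
P=cam("wrist");c=np.array([546,214.5,97.]);ax=Ro.from_euler('z',.08).as_matrix()
a=cv2.imread("pics/v9.png")
for k in range(4):
    f=np.radians(45.6+90*k);u=proj(P,c+ax@[36*np.cos(f),0,36*np.sin(f)])[0];print(k,u)
    cv2.circle(a,tuple(int(round(v)) for v in u),2,(0,0,255),-1)
g=cv2.cvtColor(cv2.imread("pics/v9.png"),cv2.COLOR_BGR2GRAY)
n,l,st,ce=cv2.connectedComponentsWithStats((g[180:400,200:440]<28).astype(np.uint8))
for i in range(1,n):
    if st[i,4]>25: print(ce[i]+[200,180],st[i,2:])
cv2.imwrite("pics/v9o.png",a)
E
```

```text
nut_centre [317.6, 216.5, 13.1, 20.1] 0.77
lever [441.8, 239.3, 120.7, 43.6] 0.58
[663.62476653 225.23975002 320.78423941]
[596.57419286 219.495183   182.27587281] [ 3.14124535e+00 -1.50620119e-03  8.09576847e-02] -0.0013193006958847485
0 [325.05716293 252.87370102]
1 [324.85299127 314.21181171]
2 [324.49849672 279.48379971]
3 [324.64474435 227.34990633]
```

{"fn": "servo_tool", "kwargs": {"deltas": [{"x":0,"y":0,"z":-45,"rx":0,"ry":0,"rz":0,"gripper":-1},{"x":0,"y":0,"z":-63,"rx":0,"ry":0,"rz":0,"gripper":-1},{"x":-5,"y":-0.4,"z":-63,"rx":0,"ry":0,"rz":0,"gripper":-1},{"x":-12,"y":-1,"z":-63,"rx":0,"ry":0,"rz":0,"gripper":-1},{"x":-20,"y":-1.6,"z":-63,"rx":0,"ry":0,"rz":0,"gripper":-1},{"x":-28,"y":-2.2,"z":-63,"rx":0,"ry":0,"rz":0,"gripper":-1}]}}

```text
clock: 19.1
eef_pos: [576.9, 218.6, 124.1]
tcp_rot: [-3.14, -0.02, 0.082]
contact_force: [19.4, -2.7, 16.5]
opening: -0.0
grasp_force: 9.5
```

{"fn": "servo_tool", "kwargs": {"deltas": [{"x":3,"y":0,"z":7,"rx":0,"ry":0,"rz":0,"gripper":-1},{"x":-1,"y":0,"z":9,"rx":0,"ry":0,"rz":0,"gripper":-1},{"x":-7,"y":-0.5,"z":10,"rx":0,"ry":0,"rz":0,"gripper":-1},{"x":-12,"y":-1,"z":10,"rx":0,"ry":0,"rz":0,"gripper":-1},{"x":-17,"y":-1.4,"z":8,"rx":0,"ry":0,"rz":0,"gripper":-1}]}}

```text
clock: 19.6
eef_pos: [556.2, 216.9, 130.9]
tcp_rot: [-3.14, -0.012, 0.081]
contact_force: [8.2, -2.3, 12.9]
opening: -0.002
grasp_force: 5.4
```

```bash
cat > nut.py <<'E'
import sys,pickle
from h import *
def fit(P,img,c=(546,214.5,97.)):
    g=cv2.cvtColor(img,cv2.COLOR_BGR2GRAY).astype(float);ax=Ro.from_euler('z',.08).as_matrix();best=[]
    for f in range(0,90,2):
        sc=0
        for k in range(4):
            a=np.radians(f+90*k); X=np.array(c)+ax@[36*np.cos(a),0,36*np.sin(a)]
            if np.sin(a)<0.1: continue
            u=proj(P,X)[0];rad=7*P[0][0,0]/np.linalg.norm(X-P[2])
            m=np.zeros(g.shape,np.uint8);cv2.circle(m,tuple(int(round(v)) for v in u),max(2,int(rad*.7)),1,-1)
            ring=np.zeros(g.shape,np.uint8);cv2.circle(ring,tuple(int(round(v)) for v in u),int(rad*1.8),1,-1)
            cv2.circle(ring,tuple(int(round(v)) for v in u),int(rad*1.2),0,-1)
            if m.sum()and ring.sum(): sc+=np.clip(g[ring>0],0,150).mean()-g[m>0].mean()*1.5
        best.append((round(sc),f))
    return sorted(best)[::-1][:5]
if __name__=="__main__":
    for n in sys.argv[1:]: print(n,fit(pickle.load(open(n+".pkl","rb")),cv2.imread(f"pics/{n}.png")))
E
python3 nut.py v1 v2 v8
```

```text
v1 [(150, 46), (149, 48), (146, 44), (144, 50), (141, 42)]
v2 [(116, 44), (113, 46), (112, 48), (111, 42), (110, 40)]
v8 [(-66, 20), (-66, 18), (-73, 16), (-75, 24), (-79, 50)]
```

{"fn": "servo_tool", "kwargs": {"deltas": [{"x":6,"y":0,"z":35,"rx":0,"ry":0,"rz":0,"gripper":-1},{"x":20,"y":30,"z":60,"rx":0,"ry":0,"rz":0,"gripper":-1},{"x":35,"y":60,"z":70,"rx":0,"ry":0,"rz":0,"gripper":-1},{"x":45,"y":60,"z":70,"rx":0,"ry":0,"rz":0,"gripper":-1},{"x":45,"y":60,"z":70,"rx":0,"ry":0,"rz":0,"gripper":-1}]}}

```text
clock: 20.1
eef_pos: [597.3, 276.2, 197.5]
tcp_rot: [3.141, -0.002, 0.082]
contact_force: [0.3, -0.3, -0.3]
opening: 0.001
grasp_force: 0.0
```

```bash
python3 snap.py n1 nut_centre; python3 nut.py n1
```

```text
nut_centre [379.0, 222.0, 42.5, 55.3] 0.96
[664.67998697 282.43345756 339.50968215]
n1 [(16, 12), (16, 10), (15, 14), (14, 6), (13, 8)]
```

```bash
python3 - <<'E'
from nut import *
P=pickle.load(open("n1.pkl","rb"));g=cv2.cvtColor(cv2.imread("pics/n1.png"),cv2.COLOR_BGR2GRAY)
ax=Ro.from_euler('z',.08).as_matrix()
for f in range(0,180,12):
    a=np.radians(f);X=np.array([546,214.5,97])+ax@[36*np.cos(a),0,36*np.sin(a)];u=proj(P,X)[0];x,y=u.round().astype(int);print(f,u.round(),int(g[y-4:y+5,x-4:x+5].mean()))
sub=g[212:290:4,364:436:3]
for row in sub: print(" ".join(f"{v:3d}" for v in row))
E
```

```text
0 [392. 226.] 33
12 [394. 230.] 29
24 [396. 236.] 62
36 [398. 244.] 96
48 [399. 253.] 93
60 [400. 263.] 120
72 [400. 273.] 99
84 [400. 283.] 36
96 [399. 292.] 33
108 [398. 299.] 31
120 [397. 304.] 34
132 [395. 308.] 35
144 [393. 309.] 35
156 [391. 308.] 34
168 [389. 306.] 33
104 104  89  87  91  87  57  66  79 104 103 104 103 102 103 105 102 105 104 105  75  67  65  64
107 106  90  90  88  88  54  60  94 104 103 104 105 102 104 104 100 106 102 104  82  64  66  64
111 108 100  91  90  90  48  59  66 104 101  90 104 102 104 106 100 105 104  96  86  65  65  64
114 112 111  97  93  90  47  63  65  24  26  28  26  49  67  67  95 104 102  89  63  64  64  63
113 108 111 109  90  91  47  64  44  26  28  33  31  29  65  67  64  79  73  50  61  65  64  65
116 112 103 107 103  91  41  42  61  24  30  35  33  28  66  66  65  66  65  46  63  64  64  64
117 116 111 110 107  23  26  29  27  69  30  26  32  65  67  63  64  66  66  47  65  64  64  65
118 117 114 115 102  25  43  90  85  87 112 119  82  65  66  63  65  66  67  44  72  77  78  76
119 119 117 116 116  96  69  87  93  94 114 117  69  65 
[... 395 characters left out ...]
 104  74 185  55  60  76  79
116 120 119  76 105 128 127 126 106 125 124 123 123 125 125 125 124 103  77 201  63  47  71  80
120 117 113  88 102 121 121 121 104 129 129 127 127 122 121 120 120 112  73 126  56  45  66  78
118 119 115 112  98 105 105 107 108  84  90  93 117 108 108 108 108  71  73 119  42  44  55  72
121 120 117 115 110  54  71  85 105  81  87  93  84  77  62  64  64  69  79 105  39  41  43  69
118 119 118 117 114 122  73  81  96  46  37  35  36  44  64  65  65  64  42  42  41  42  44  60
 67 168 175 175 179 177 181  32  28  32  31  30  29  32  34  30  32  80  69  42  40  42  71  50
 29  31  37  80 141 183 114  29  30  32  33  38  33  33  37  29  31  35  32  34  38  45  84  76
```

The pixel dump shows the visible nut ball centred near (397,230), which puts that spoke at about 12°. The nut has therefore turned about 56°, to q≈1.29. Next stroke, following the arc.

{"fn": "servo_tool", "kwargs": {"deltas": [{"x":8,"y":-40,"z":-10,"rx":0,"ry":0,"rz":0,"gripper":-1},{"x":8,"y":-56,"z":-50,"rx":0,"ry":0,"rz":0,"gripper":-1},{"x":8,"y":-56,"z":-95,"rx":0,"ry":0,"rz":0,"gripper":-1},{"x":8,"y":-56,"z":-103,"rx":0,"ry":0,"rz":0,"gripper":-1},{"x":3,"y":-56,"z":-103,"rx":0,"ry":0,"rz":0,"gripper":-1},{"x":-2,"y":-57,"z":-98,"rx":0,"ry":0,"rz":0,"gripper":-1},{"x":-5,"y":-57,"z":-92.5,"rx":0,"ry":0,"rz":0,"gripper":-1},{"x":-8.5,"y":-57,"z":-87.5,"rx":0,"ry":0,"rz":0,"gripper":-1},{"x":-13,"y":-57.5,"z":-83,"rx":0,"ry":0,"rz":0,"gripper":-1},{"x":-18,"y":-58,"z":-79.5,"rx":0,"ry":0,"rz":0,"gripper":-1}]}}

```text
clock: 21.2
eef_pos: [581.3, 218.1, 119.4]
tcp_rot: [3.141, -0.007, 0.082]
contact_force: [8.5, -3.9, -1.1]
opening: 0.003
grasp_force: 4.2
```

{"fn": "servo_tool", "kwargs": {"deltas": [{"x":-6,"y":-0.5,"z":3,"rx":0,"ry":0,"rz":0,"gripper":-1},{"x":-12,"y":-1,"z":4.5,"rx":0,"ry":0,"rz":0,"gripper":-1},{"x":-18,"y":-1.4,"z":5,"rx":0,"ry":0,"rz":0,"gripper":-1},{"x":-24,"y":-2,"z":4.5,"rx":0,"ry":0,"rz":0,"gripper":-1},{"x":-30,"y":-2.4,"z":3,"rx":0,"ry":0,"rz":0,"gripper":-1},{"x":-31,"y":-2.4,"z":3,"rx":0,"ry":0,"rz":0,"gripper":-1}]}}

```text
clock: 21.8
eef_pos: [550.5, 216.5, 123.1]
tcp_rot: [-3.141, -0.008, 0.082]
contact_force: [7.0, -0.6, 4.0]
opening: -0.0
grasp_force: 3.4
```

{"fn": "servo_tool", "kwargs": {"deltas": [{"x":4,"y":0,"z":32,"rx":0,"ry":0,"rz":0,"gripper":-1},{"x":30,"y":2,"z":55,"rx":0,"ry":0,"rz":0,"gripper":-1},{"x":57,"y":4,"z":45,"rx":0,"ry":0,"rz":0,"gripper":-1},{"x":57,"y":4,"z":5,"rx":0,"ry":0,"rz":0,"gripper":-1},{"x":57,"y":4,"z":-21,"rx":0,"ry":0,"rz":0,"gripper":-1},{"x":50,"y":4,"z":-21,"rx":0,"ry":0,"rz":0,"gripper":-1},{"x":44,"y":4,"z":-16,"rx":0,"ry":0,"rz":0,"gripper":-1},{"x":40.5,"y":3.5,"z":-11,"rx":0,"ry":0,"rz":0,"gripper":-1},{"x":36,"y":3,"z":-6.5,"rx":0,"ry":0,"rz":0,"gripper":-1},{"x":31,"y":2.5,"z":-3,"rx":0,"ry":0,"rz":0,"gripper":-1}]}}

```text
clock: 22.8
eef_pos: [580.4, 218.8, 119.7]
tcp_rot: [-3.141, -0.006, 0.081]
contact_force: [7.5, 0.7, -3.0]
opening: -0.0
grasp_force: 3.2
```

{"fn": "servo_tool", "kwargs": {"deltas": [{"x":-6,"y":-0.5,"z":3,"rx":0,"ry":0,"rz":0,"gripper":-1},{"x":-12,"y":-1,"z":4.5,"rx":0,"ry":0,"rz":0,"gripper":-1},{"x":-18,"y":-1.4,"z":5,"rx":0,"ry":0,"rz":0,"gripper":-1},{"x":-24,"y":-2,"z":4.5,"rx":0,"ry":0,"rz":0,"gripper":-1},{"x":-30,"y":-2.4,"z":3,"rx":0,"ry":0,"rz":0,"gripper":-1},{"x":-31,"y":-2.4,"z":3,"rx":0,"ry":0,"rz":0,"gripper":-1}]}}

```text
clock: 23.4
eef_pos: [550.3, 217.3, 123.8]
tcp_rot: [-3.139, -0.009, 0.081]
contact_force: [6.5, 3.1, 3.4]
opening: -0.002
grasp_force: 3.4
```

```bash
cat > lev.py <<'E'
from h import *
PV=np.array([554.0,111.0,97.])
def fp(q,gap,zz=-6,rad=65):
    a=q-.175;d=np.array([np.sin(a),-np.cos(a),0]);t=np.array([np.cos(a),np.sin(a),0])
    off=10+11*abs(np.cos(a))+14.5*abs(np.sin(a))
    v=np.array([0,-7*min(1,np.sin(min(q,1.57))),0])
    return PV+TR@(v+rad*d-(off+gap)*t+np.array([0,0,zz]))
if __name__=="__main__":
    C=np.array([547,215.6,119.])
    print("pre",fp(.15,10,75)-C,"down",fp(.15,10)-C)
    C=fp(.15,10)
    for q in np.arange(.15,1.8,.1): print(round(q,2),(fp(q,-4)-C).round(1))
E
python3 lev.py
```

```text
pre [ -51.90521822 -174.77369008   28.74068764] down [ -13.99964377 -171.7347583   -42.77806738]
0.15 [12.3  0.6  6.6]
0.25 [17.7 -1.3  9.3]
0.35 [22.6 -2.7 11.8]
0.45 [27.6 -3.7 14.5]
0.55 [32.9 -4.2 17.2]
0.65 [38.2 -4.  20.1]
0.75 [43.6 -3.2 23. ]
0.85 [49.  -1.6 25.9]
0.95 [54.3  0.7 28.8]
1.05 [59.4  3.7 31.6]
1.15 [64.2  7.5 34.4]
1.25 [68.8 12.1 37. ]
1.35 [72.9 17.4 39.4]
1.45 [76.4 23.5 41.5]
1.55 [79.4 30.1 43.4]
1.65 [81.7 37.3 44.9]
1.75 [83.3 44.8 46. ]
```

{"fn": "servo_tool", "kwargs": {"deltas": [{"x":4,"y":0,"z":45,"rx":0,"ry":0,"rz":0,"gripper":-1},{"x":0,"y":-10,"z":90,"rx":0.01,"ry":-0.12,"rz":0,"gripper":-1},{"x":-15,"y":-55,"z":105,"rx":0.02,"ry":-0.25,"rz":0,"gripper":-1},{"x":-30,"y":-100,"z":105,"rx":0.03,"ry":-0.37,"rz":0,"gripper":-1},{"x":-45,"y":-145,"z":95,"rx":0.039,"ry":-0.488,"rz":0,"gripper":-1},{"x":-52,"y":-175,"z":60,"rx":0.039,"ry":-0.488,"rz":0,"gripper":-1},{"x":-52,"y":-175,"z":29,"rx":0.039,"ry":-0.488,"rz":0,"gripper":-1},{"x":-52,"y":-175,"z":29,"rx":0.039,"ry":-0.488,"rz":0,"gripper":-1}]}}

```text
clock: 24.2
eef_pos: [492.9, 39.4, 146.9]
tcp_rot: [3.14, -0.485, 0.079]
contact_force: [0.7, 0.4, -0.1]
opening: -0.001
grasp_force: 0.0
```

```bash
python3 snap.py v10 lever handpiece nut_centre; python3 nut.py v10; python3 - <<'E'
from lev import *
s=r.sense();print(s["eef_pos"],s["tcp_rot"])
P=cam("wrist")
for q in(0,.1,.2,.3):
    a=q-.175;d=np.array([np.sin(a),-np.cos(a),0]);print(q,proj(P,[PV+TR@(91*d+[0,0,4]),PV+TR@(65*d+[0,0,4])]).round(0).tolist())
a=cv2.imread("pics/v10.png")
g=cv2.cvtColor(a,cv2.COLOR_BGR2GRAY)
for u in range(360,480,8): 
    c=np.where(g[150:300,u]>165)[0]+150
    print(u,c.min() if len(c) else None,c.max() if len(c) else None,len(c))
E
```

```text
lever [205.2, 134.4, 150.9, 40.2] 0.85
lever [492.4, 177.9, 25.9, 156.3] 0.44
handpiece [114.4, 0.0, 55.1, 263.8] 0.69
nut_centre [42.7, 96.3, 67.1, 120.5] 0.81
[486.533577    39.77869621 303.82309294]
v10 [(-6, 16), (-14, 18), (-28, 14), (-37, 20), (-43, 12)]
[496.97755685  41.16045817 150.23898235] [ 3.14009731 -0.49188465  0.08207391]
0 [[358.0, 194.0], [322.0, 187.0]]
0.1 [[360.0, 181.0], [323.0, 178.0]]
0.2 [[361.0, 169.0], [324.0, 169.0]]
0.3 [[360.0, 156.0], [323.0, 160.0]]
360 237 275 34
368 224 281 54
376 210 283 59
384 212 269 48
392 217 255 29
400 222 241 10
408 224 228 5
416 None None 0
424 None None 0
432 None None 0
440 150 158 9
448 154 289 80
456 156 290 76
464 154 299 78
472 151 299 82
```

```bash
python3 - <<'E'
from lev import *
g=cv2.cvtColor(cv2.imread("pics/v10.png"),cv2.COLOR_BGR2GRAY);P=pickle.load(open("v10.pkl","rb")) if 0 else cam("wrist")
for u in range(205,365,10):
    c=np.where(g[110:200,u]>135)[0]+110
    print(u,c.min() if len(c) else None,c.max() if len(c) else None,len(c))
print("pivot",proj(P,[PV,PV+TR@[0,0,10]]))
def tx(uv,zz):
  e,d=ray(P,uv);n=TR[:,2];t=((zz-n@(e-PV)))/(n@d);return (TR.T@(e+t*d-PV)).round(1)
for uv in[(356,150),(356,160),(340,155),(225,155)]: print(uv,tx(uv,4))
E
```

```text
205 110 164 35
215 110 169 53
225 110 172 59
235 110 170 57
245 110 165 47
255 110 166 46
265 110 190 49
275 110 199 89
285 110 199 90
295 110 199 87
305 110 199 90
315 157 171 15
325 158 172 15
335 160 173 14
345 161 174 14
355 164 174 11
pivot [[232.86973236 170.59703806]
 [228.76922165 173.04902397]]
(356, 150) [ 15.1 -87.2   4. ]
(356, 160) [  8.2 -87.4   4. ]
(340, 155) [ 11.7 -76.2   4. ]
(225, 155) [11.6  3.5  4. ]
```

```bash
python3 - <<'E'
from lev import *
import pickle
def tx(P,uv,zz=4):
  e,d=ray(P,uv);n=TR[:,2];t=((zz-n@(e-PV)))/(n@d);return (TR.T@(e+t*d-PV)).round(1)
m1=lambda c:(210+c[0]/2,20+c[1]/2); m2=lambda c:(310+(c[0]-400)/2,20+c[1]/2)
L=lambda n:pickle.load(open(n+".pkl","rb"))
imgs={n:cv2.cvtColor(cv2.imread(f"pics/{n}.png"),cv2.COLOR_BGR2GRAY) for n in("v1","v2","v10")}
for n,us,lo,hi,th in(("v1",range(335,388,8),115,155,165),("v2",range(440,492,8),115,155,165),("v10",range(312,356,8),140,185,135)):
    for u in us:
        c=np.where(imgs[n][lo:hi,u]>th)[0]+lo
        if len(c): print(n,u,c.min(),c.max(),tx(L(n),(u,c.mean())),tx(L(n),(u,c.mean()),0))
E
```

```text
v1 335 131 154 [  6. -22.   4.] [  3.5 -22.2   0. ]
v1 343 132 142 [  6.3 -32.    4. ] [  3.7 -32.2   0. ]
v1 351 132 154 [  3.8 -41.8   4. ] [  1.2 -42.2   0. ]
v1 359 133 142 [  3.7 -51.8   4. ] [  1.2 -52.3   0. ]
v1 367 133 141 [  3.5 -61.7   4. ] [  1.  -62.3   0. ]
v1 375 132 142 [  2.6 -71.6   4. ] [  0.  -72.4   0. ]
v1 383 132 142 [  1.7 -81.6   4. ] [ -0.9 -82.5   0. ]
v2 440 133 143 [  7.  -20.6   4. ] [  4.4 -22.3   0. ]
v2 448 134 143 [  5.5 -30.9   4. ] [  2.8 -32.8  -0. ]
v2 456 134 142 [  5.4 -41.    4. ] [  2.7 -43.    0. ]
v2 464 134 143 [  3.8 -51.4   4. ] [  1.1 -53.5  -0. ]
v2 472 134 142 [  3.7 -61.5   4. ] [  1.  -63.7   0. ]
v2 480 133 143 [  2.8 -71.8   4. ] [  0.1 -74.2   0. ]
v2 488 133 154 [ -5.7 -84.5   4. ] [ -8.5 -87.    0. ]
v10 312 157 170 [  0.3 -58.4   4. ] [ -0.4 -58.3   0. ]
v10 320 158 171 [ -0.5 -63.9   4. ] [ -1.1 -63.9  -0. ]
v10 328 159 172 [ -1.2 -69.5   4. ] [ -1.8 -69.5   0. ]
v10 336 160 173 [ -1.9 -75.    4. ] [ -2.5 -75.2  -0. ]
v10 344 161 174 [ -2.6 -80.6   4. ] [ -3.2 -80.9   0. ]
v10 352 162 175 [ -3.3 -86.2   4. ] [ -3.9 -86.6   0. ]
```

```bash
sed -i 's/PV=.*/PV=np.array([559.0,111.5,98.])/' lev.py; python3 - <<'E'
from lev import *
C=np.array([495,40.6,148.]);print((fp(.06,10)-C).round(1))
C=C+(fp(.06,10)-C).round(0)
for q in [.06]+list(np.arange(.15,1.8,.1)): print(round(q,2),(fp(q,-3)-C).round(1))
E
```

```text
[ 36.6   7.3 -74. ]
0.06 [11.1 -0.3  6.1]
0.15 [17.5 -2.6  9.3]
0.25 [22.8 -4.6 12.1]
0.35 [27.7 -6.2 14.6]
0.45 [32.8 -7.3 17.3]
0.55 [38.1 -7.8 20. ]
0.65 [43.5 -7.8 22.9]
0.75 [48.9 -7.  25.8]
0.85 [54.3 -5.5 28.7]
0.95 [59.7 -3.3 31.7]
1.05 [64.9 -0.3 34.5]
1.15 [69.8  3.4 37.3]
1.25 [74.4  8.  40. ]
1.35 [78.6 13.3 42.4]
1.45 [82.3 19.2 44.6]
1.55 [85.3 25.9 46.5]
1.65 [87.7 33.1 48.1]
1.75 [89.4 40.5 49.3]
```

{"fn": "servo_tool", "kwargs": {"deltas": [{"x":18,"y":4,"z":-37,"rx":0,"ry":0,"rz":0,"gripper":-1},{"x":37,"y":7,"z":-74,"rx":0,"ry":0,"rz":0,"gripper":-1},{"x":37,"y":7,"z":-74,"rx":0,"ry":0,"rz":0,"gripper":-1},{"x":42,"y":7,"z":-71,"rx":0,"ry":0,"rz":0,"gripper":-1},{"x":48,"y":6.7,"z":-68,"rx":0,"ry":0,"rz":0,"gripper":-1},{"x":51,"y":5.5,"z":-66.5,"rx":0,"ry":0,"rz":0,"gripper":-1},{"x":54.5,"y":4.4,"z":-64.7,"rx":0,"ry":0,"rz":0,"gripper":-1}]}}

```text
clock: 25.1
eef_pos: [550.0, 45.4, 85.2]
tcp_rot: [3.14, -0.49, 0.082]
contact_force: [-1.4, 2.2, -1.4]
opening: -0.005
grasp_force: 1.1
```

{"fn": "servo_tool", "kwargs": {"deltas": [{"x":5.5,"y":-2,"z":3,"rx":0,"ry":0,"rz":0,"gripper":-1},{"x":10,"y":-3.5,"z":5.5,"rx":0,"ry":0,"rz":0,"gripper":-1},{"x":15.5,"y":-4.5,"z":8,"rx":0,"ry":0,"rz":0,"gripper":-1},{"x":20.5,"y":-5,"z":10.5,"rx":0,"ry":0,"rz":0,"gripper":-1}]}}

```text
clock: 25.5
eef_pos: [569.9, 39.7, 93.9]
tcp_rot: [3.14, -0.487, 0.081]
contact_force: [-5.2, 0.3, -0.7]
opening: -0.005
grasp_force: 2.3
```

{"fn": "servo_tool", "kwargs": {"deltas": [{"x":6,"y":0,"z":3,"rx":0,"ry":0,"rz":0,"gripper":-1},{"x":12,"y":1,"z":6.5,"rx":0,"ry":0,"rz":0,"gripper":-1},{"x":18,"y":3,"z":9.5,"rx":0,"ry":0,"rz":0,"gripper":-1},{"x":23.5,"y":5.5,"z":12.5,"rx":0,"ry":0,"rz":0,"gripper":-1}]}}

```text
clock: 25.9
eef_pos: [590.6, 44.9, 104.1]
tcp_rot: [3.14, -0.481, 0.081]
contact_force: [-14.3, 1.2, -3.9]
opening: -0.001
grasp_force: 5.5
```

{"fn": "servo_tool", "kwargs": {"deltas": [{"x":4.5,"y":3,"z":2.5,"rx":0,"ry":0,"rz":0,"gripper":-1},{"x":9.5,"y":7,"z":5.5,"rx":0,"ry":0,"rz":0,"gripper":-1},{"x":14,"y":12,"z":8,"rx":0,"ry":0,"rz":0,"gripper":-1},{"x":18,"y":18,"z":10.5,"rx":0,"ry":0,"rz":0,"gripper":-1}]}}

```text
clock: 26.3
eef_pos: [606.3, 61.9, 112.9]
tcp_rot: [3.139, -0.476, 0.081]
contact_force: [-15.4, -6.9, -5.2]
opening: -0.0
grasp_force: 7.0
```

{"fn": "servo_tool", "kwargs": {"deltas": [{"x":3,"y":6,"z":1.8,"rx":0,"ry":0,"rz":0,"gripper":-1},{"x":5,"y":13,"z":3,"rx":0,"ry":0,"rz":0,"gripper":-1},{"x":6,"y":20,"z":4,"rx":0,"ry":0,"rz":0,"gripper":-1},{"x":7,"y":27,"z":4.5,"rx":0,"ry":0,"rz":0,"gripper":-1}]}}

```text
clock: 26.7
eef_pos: [613.7, 87.8, 117.6]
tcp_rot: [3.137, -0.477, 0.08]
contact_force: [-14.8, -15.2, 0.1]
opening: -0.0
grasp_force: 8.0
```

{"fn": "servo_tool", "kwargs": {"deltas": [{"x":-3,"y":4,"z":-1,"rx":0,"ry":0,"rz":0,"gripper":-1},{"x":-5,"y":6,"z":-2,"rx":0,"ry":0,"rz":0,"gripper":-1},{"x":-5,"y":6,"z":-2,"rx":0,"ry":0,"rz":0,"gripper":-1}]}}

```text
clock: 27.0
eef_pos: [613.9, 95.9, 119.2]
tcp_rot: [3.14, -0.488, 0.08]
contact_force: [0.1, 0.3, 0.4]
opening: 0.004
grasp_force: 0.0
```

{"fn": "servo_tool", "kwargs": {"deltas": [{"x":0,"y":3,"z":0,"rx":0,"ry":0,"rz":0,"gripper":-1},{"x":0,"y":6,"z":0,"rx":0,"ry":0,"rz":0,"gripper":-1},{"x":0,"y":6,"z":0,"rx":0,"ry":0,"rz":0,"gripper":-1}]}}

```text
clock: 27.3
eef_pos: [614.2, 98.9, 119.2]
tcp_rot: [3.137, -0.487, 0.08]
contact_force: [5.2, -31.9, -0.3]
opening: -0.004
grasp_force: 16.0
```

{"fn": "servo_tool", "kwargs": {"deltas": [{"x":0,"y":-8,"z":0,"rx":0,"ry":0,"rz":0,"gripper":-1},{"x":0,"y":-30,"z":0,"rx":0,"ry":0,"rz":0,"gripper":-1},{"x":-15,"y":-40,"z":30,"rx":0,"ry":0,"rz":0,"gripper":-1},{"x":-35,"y":-40,"z":75,"rx":0,"ry":0,"rz":0,"gripper":-1},{"x":-60,"y":-40,"z":120,"rx":0,"ry":0,"rz":0,"gripper":-1},{"x":-90,"y":-20,"z":150,"rx":0,"ry":0,"rz":0,"gripper":-1},{"x":-90,"y":0,"z":160,"rx":0,"ry":0,"rz":0,"gripper":-1},{"x":-90,"y":0,"z":160,"rx":0,"ry":0,"rz":0,"gripper":-1}]}}

```text
clock: 28.1
eef_pos: [525.4, 104.2, 283.3]
tcp_rot: [-3.141, -0.496, 0.082]
contact_force: [0.3, 1.1, -0.3]
opening: 0.0
grasp_force: 0.0
```

```bash
python3 snap.py f1 lever handpiece pad nut_centre; python3 nut.py f1; python3 - <<'E'
import cv2;a=cv2.imread("pics/f1.png")
cv2.imwrite("pics/f1c.png",cv2.resize(a[50:350,140:500],None,fx=2,fy=2,interpolation=cv2.INTER_CUBIC))
E
```

```text
lever [223.5, 198.5, 25.5, 73.9] 0.74
lever [304.9, 155.9, 24.1, 88.3] 0.56
handpiece [266.4, 139.1, 22.2, 146.1] 0.76
pad [260.9, 229.0, 12.5, 40.8] 0.6
nut_centre [224.3, 199.3, 29.5, 71.4] 0.95
[517.281125   104.18980635 440.10904734]
f1 [(-89, 86), (-96, 88), (-103, 0), (-108, 2), (-110, 4)]
```

View pics/f1c.png

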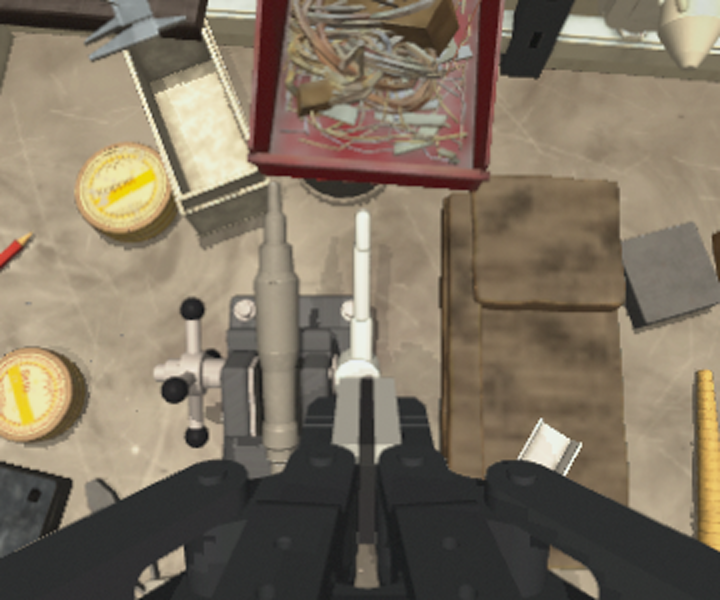

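The last picture shows the lever closed up the slope at (362,215-370). The handpiece is in the trough with its nose at (276,185), the tins are undisturbed, and the stick lies flat at (705,370+). I'll check where the nose sits along the slope.

```bash
python3 - <<'E'
from h import *
import pickle
def tx(P,uv,zz):
  e,d=ray(P,uv);n=TR[:,2];t=((zz-n@(e-O)))/(n@d);return (TR.T@(e+t*d-O)).round(1)
print("now",tx(pickle.load(open("f1.pkl","rb")),(140+276/2,50+183/2),12.5),"at seating",tx(pickle.load(open("v8.pkl","rb")),(324,126.6),12.5))
P=pickle.load(open("f1.pkl","rb"));print("axis pt",tx(P,(140+282/2,50+430/2),12.5))
E
```

```text
now [98.8 -6.5 12.5] at seating [103.7   1.1  12.5]
axis pt [-27.5  -5.1  12.5]
```

```bash
python3 - <<'E'
from h import *
import pickle
for n in("f1","v8"):
    P=pickle.load(open(n+".pkl","rb"));print(n,proj(P,[[603.3,198,15]]))
print("f1 seen",140+243/2,50+309/2)
g=cv2.imread("pics/v8.png");P=pickle.load(open("v8.pkl","rb"));u=proj(P,[[603.3,198,15]])[0].astype(int)
f=cv2.imread("pics/f1.png")
t=f[int(204.5)-9:int(204.5)+10,261-9:261+10];s=g[u[1]-30:u[1]+31,u[0]-30:u[0]+31]
_,v,_,l=cv2.minMaxLoc(cv2.matchTemplate(s,t,cv2.TM_CCOEFF_NORMED));print(v,l[0]+9+u[0]-30,l[1]+9+u[1]-30)
E
```

```text
f1 [[261.69546105 204.38601568]]
v8 [[294.65114067 205.07769025]]
f1 seen 261.5 204.5
0.777828574180603 293 205
```

```bash
python3 -c "
from rig import r
print(r.sign_off())"
```

```text
the job is handed in; nothing more can be done
None
```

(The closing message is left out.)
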